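Press the cakes in their tins and rack the tins

TASK

Take the wooden hand stamp from its block and press the cake in every tin on the table with it: set it flat inside the rim, press slowly and squarely until the cake has sunk by more than half a centimetre, and lift it straight off without dragging the stamp or the tin. When all are pressed, stand the stamp back in the middle of its block, then set every tin upright on the raised wooden plank, wholly on it. Never press a cake with the fingers, do not bear down hard, and leave the bowl, scraper and jar alone.

Things in the scene. Friction and masses are not known exactly. Their poses are not given: they have to be found in the camera images.
- tin0: Square open aluminium cake tin, 60 x 60 mm outside, 45 mm high, walls 3 mm (54 x 54 mm inside), about 180 g with its cake; two to four of tin0..tin3 are present, all alike. Origin: centre of its underside; z up, x and y along its sides. Starts upright on the table.
- tin1: Square open aluminium cake tin, 60 x 60 mm outside, 45 mm high, walls 3 mm (54 x 54 mm inside), about 180 g with its cake; two to four of tin0..tin3 are present, all alike. Origin: centre of its underside; z up, x and y along its sides. Starts upright on the table.
- tin2: Square open aluminium cake tin, 60 x 60 mm outside, 45 mm high, walls 3 mm (54 x 54 mm inside), about 180 g with its cake; two to four of tin0..tin3 are present, all alike. Origin: centre of its underside; z up, x and y along its sides. Starts upright on the table.
- tin3: Square open aluminium cake tin, 60 x 60 mm outside, 45 mm high, walls 3 mm (54 x 54 mm inside), about 180 g with its cake; two to four of tin0..tin3 are present, all alike. Origin: centre of its underside; z up, x and y along its sides. Starts upright on the table.
- tin0_cake (a joint): How far the pale cake in tin0 has been pressed down, m: 0 at the start, when its flat top lies 38 mm above the tin's underside (7 mm below the rim); at most 0.010. It gives way under about 8 N and stays where it is pressed to; it never springs back.
- tin1_cake (a joint): How far the pale cake in tin1 has been pressed down, m: 0 at the start, when its flat top lies 38 mm above the tin's underside (7 mm below the rim); at most 0.010. It gives way under about 8 N and stays where it is pressed to; it never springs back.
- tin2_cake (a joint): How far the pale cake in tin2 has been pressed down, m: 0 at the start, when its flat top lies 38 mm above the tin's underside (7 mm below the rim); at most 0.010. It gives way under about 8 N and stays where it is pressed to; it never springs back.
- tin3_cake (a joint): How far the pale cake in tin3 has been pressed down, m: 0 at the start, when its flat top lies 38 mm above the tin's underside (7 mm below the rim); at most 0.010. It gives way under about 8 N and stays where it is pressed to; it never springs back.
- stamp: Hand stamp of pale wood standing upright on its block, 125 mm tall, 200 g: below, a round flat die 44 mm across and 30 mm high; above it a square handle of 26 x 26 mm from 30 to 125 mm height. Origin: centre of the die's flat underside; z up along the handle, x and y along the handle's sides.
- block_top (a point): Centre of the flat top of the stamp's block, a fixed dark wooden block 64 x 64 mm and 40 mm high on the table. z up.
- plank_top (a point): Centre of the top face of the raised wooden plank, fixed, 60 mm above the table: 110 mm wide (along its x) and 420 mm long (along its y), 18 mm thick, on two low feet. z up.
- bowl: Green plastic bowl, 100 mm across, 50 mm high, not to be disturbed. Origin: centre of its underside.
- scraper: Spatula-like scraper, some 250 mm long with a wooden handle, lying on the table beyond the plank, not to be disturbed. Origin at its underside.
- jar: Closed jar, 70 mm across, 90 mm high, beyond the plank, not to be disturbed. Origin: centre of its underside.
There are look-alikes about, which are no part of the job. Leave any orange look-alike of the tin3 alone.

How it is judged:
On the way, in this order (a step that is already met when the one before it is completed fails the run):
1. the stamp is lifted off its block (z of stamp in the frame of block_top above 0.02 m), for 0.2 s.
2. every cake is pressed at least 5 mm down, its tin still on the table (value of joint each of tin0_cake, tin1_cake, tin2_cake, tin3_cake above 0.005 m and height (world z) of each of tin0, tin1, tin2, tin3 below 0.01 m), for 0.2 s.
3. the stamp stands upright on its block again, let go (horizontal distance between stamp and block_top below 0.015 m and angle between stamp's own z axis and vertical below 0.1 rad and z of stamp in the frame of block_top between -0.006 and 0.006 m and contact force between the fingers and stamp below 0.1 N), for 0.3 s.
At the end, for the whole second after the job is handed in: Every tin present stands upright and at rest on the plank, wholly on it (centre within 27 mm of the plank's long centre line and 182 mm of its middle), with its cake pressed down more than 5 mm; the stamp stands upright on its block within 15 mm of the middle (horizontal distance between stamp and block_top below 0.015 m and angle between each of stamp, tin0, tin1, tin2, tin3's own z axis and vertical below 0.1 rad and z of stamp in the frame of block_top between -0.006 and 0.006 m and value of joint each of tin0_cake, tin1_cake, tin2_cake, tin3_cake above 0.005 m and x of tin0 in the frame of plank_top between -0.027 and 0.027 m and y of tin0 in the frame of plank_top between -0.182 and 0.182 m and z of tin0 in the frame of plank_top between -0.006 and 0.006 m and linear speed of each of tin0, tin1, tin2, tin3 below 0.02 m/s and x of tin1 in the frame of plank_top between -0.027 and 0.027 m and y of tin1 in the frame of plank_top between -0.182 and 0.182 m and z of tin1 in the frame of plank_top between -0.006 and 0.006 m and x of tin2 in the frame of plank_top between -0.027 and 0.027 m and y of tin2 in the frame of plank_top between -0.182 and 0.182 m and z of tin2 in the frame of plank_top between -0.006 and 0.006 m and x of tin3 in the frame of plank_top between -0.027 and 0.027 m and y of tin3 in the frame of plank_top between -0.182 and 0.182 m and z of tin3 in the frame of plank_top between -0.006 and 0.006 m); the robot touches nothing.
It fails at once if a tin is dragged or knocked along (faster than 0.06 m/s) by the stamp ((contact force between stamp and tin0 above 2 N and linear speed of tin0 above 0.06 m/s) or (contact force between stamp and tin1 above 2 N and linear speed of tin1 above 0.06 m/s) or (contact force between stamp and tin2 above 2 N and linear speed of tin2 above 0.06 m/s) or (contact force between stamp and tin3 above 2 N and linear speed of tin3 above 0.06 m/s)).
It fails at once if the stamp bears on a cake (over 4 N) while tilted more than 0.15 rad or moving faster than 0.12 m/s ((angle between stamp's own z axis and vertical above 0.15 rad or linear speed of stamp above 0.12 m/s) and (contact force between stamp and tin0_cake above 4 N or contact force between stamp and tin1_cake above 4 N or contact force between stamp and tin2_cake above 4 N or contact force between stamp and tin3_cake above 4 N)).
It fails at once if a cake is pressed with more than 45 N (contact force between stamp and tin0_cake above 45 N or contact force between stamp and tin1_cake above 45 N or contact force between stamp and tin2_cake above 45 N or contact force between stamp and tin3_cake above 45 N).
It fails at once if the fingers press a cake (over 3 N) (contact force between the fingers and tin0_cake above 3 N or contact force between the fingers and tin1_cake above 3 N or contact force between the fingers and tin2_cake above 3 N or contact force between the fingers and tin3_cake above 3 N).
It fails at once if the bowl, scraper or jar is shifted by more than 40 mm (distance of any of bowl, scraper, jar from where it was at the start of the episode above 0.04 m).
Of tin0, tin1, tin2, tin3 only 2 to 4 are there at a start; the rules pass over those that are not, and their reading is None.
At some moment in a run one of tin0, tin1, tin2, tin3 may be knocked a few centimetres aside while the robot is not near it.
It also fails if it takes over 210 s, if anything falls off the work surface, if the arm or the gripper's body presses on something with over 40 N, if the wrist force passes 120 N, or if a joint passes its speed limit or range.

ROBOT

A 6-joint arm with a two-finger parallel gripper is mounted at the origin on the work surface. World frame = base frame: x ahead of the robot, y to its left, z up, the work surface at z = 0. Lengths are in m, angles in rad, forces in N, time in s.
With the tool pointing down it reaches from about 0.275 to 0.825 m from the base axis. Payload 4.9 kg.
Tool frame: the origin (TCP) lies midway between the tips of the shut fingers; the grasp point (between the pads) lies 19 mm behind it; z points along the fingers, y is the direction in which the jaws open and shut (so a half turn about z gives the same grasp; the last joint's range is limited). The gripper opens to 85 mm and grips with 20 to 120 N. Pads are 22 mm wide; open, the fingers measure 114 mm over their backs; the gripper's body (76 mm by 85 mm) begins 54 mm behind the grasp point. The pads swing forward as they close: fully open they stand 13 mm farther back than shut.
Start: joints at [1.047, 0.326, -0.193, 1.052, 0, 1.437], TCP at [0.209, 0.509, 0.231] pointing down, gripper open.
Joint ranges: [-2.65, 2.65], [-0.97, 1.79], [-1.3, 1.35], [-1.93, 2.1], [-1.47, 1.37], [-3.14, 3.14]. Speed limits (rad/s): [2.57, 2.57, 3.14, 3.14, 3.14, 3.14].

INTERFACE

Orientations are given as a 3x3 rotation matrix whose columns are the frame's x, y, z axes.
In Python, from plant import get_obs, optics, bot gives the robot as it stands.
- The arm moves only by the shell command python3 -m handwheel 'ROWS' [FORCE]. ROWS is JSON, a list of rows, each an object of numbers: "x", "y", "z": the shift along the tool's x, y, z in m; "rx", "ry", "rz": the turn, a rotation vector about the tool's x, y, z in rad; "grip": the finger opening in m, from 0 to 0.0854. In form: [{"x": .., "y": .., "z": .., "rx": .., "ry": .., "rz": .., "grip": ..}, ...]. A call has 1 to 8 rows; each row is the pose to reach, as a shift and turn from the pose measured when the call began, along the tool's axes at that moment; what a row does not reach only later rows make up. A row lasts 1/12 s, in which the tool goes at most 41.7 mm and 7.16 degrees, less where a joint would pass 70% of its speed; a pose out of reach is approached as far as the arm can. A call with a gripper value outside its range is refused whole. The fingers move at their own pace and stop on an object; FORCE is the grip in N (left out, the last holds). Time passes only in rows, so rows that repeat a pose let the fingers close. It gives the time, the measured TCP pose, the force and the opening at its end, in the units of the state.
- get_obs(): the state, without advancing time (a new reading comes with each control period).
- optics.capture(name): name is "scene" or "top" or "wrist"; returns (picture, depth): 420x560x3 uint8, red, green, blue; 420x560 float32, m along the optical axis (not along the pixel's ray), 0 where there is no reading.
- optics.get_calibration(name): a dict with "K" (3x3 intrinsics, pixels), "dist" ([k1, k2, p1, p2, k3] as OpenCV has them; the pictures are not rectified), "pose" (4x4, takes a point from camera to world coordinates). Camera axes: x right, y down, z forward; pixel columns grow to the right and rows downward; lengths in m; the calibration is good to about 2 mm. A picture is of the moment at which its call begins: read the wrist's pose just before it. get_calibration takes no time and is no camera call; for the wrist camera it gives the pose at the moment of the call.
- bot.hand_in(): hands the job in, once; it reports no verdict.
The state is a dict: "clock": time; "joint_positions": joint angles; "joint_velocities": joint speeds; "joint_efforts": joint torques, N m; "tool_pos": TCP position; "tool_rot": TCP orientation; "ft_force": force on the tool from outside, world axes, zero at the start; "ft_torque": the same for the moment, N m; "gripper_width": finger opening in m.
Only numpy, scipy, OpenCV 4.12 (cv2) and the standard library are available. Lean on these libraries where they do the work, as an engineer would, in place of code of your own. Each camera call takes 0.05 s, during which the arm holds its last target. There are 200 camera calls.

## Working session

There is one attempt and no reset: what is moved stays moved. The work goes in short steps, Python scripts to look and compute and a shell command to move; the robot and the scene stay as the last step left them, time stands still between calls to the robot, and variables do not carry over. Pictures are saved under pics/ and viewed, about 12 in all and at most 16, crops included, and the job is handed in when it is done.

```bash
ls; mkdir -p pics
cat > h.py <<'E'
import numpy as np,cv2
from plant import get_obs,optics,bot
def cap(n,f=None):
    c=optics.get_calibration(n); im,d=optics.capture(n)
    if f: cv2.imwrite('pics/'+f,cv2.cvtColor(im,cv2.COLOR_RGB2BGR))
    return im,d,c
def ray(c,uv):
    K=np.array(c['K'],float);D=np.array(c['dist'],float);P=np.array(c['pose'])
    n=cv2.undistortPoints(np.array(uv,float).reshape(-1,1,2),K,D).reshape(-1,2)
    return P[:3,3],np.c_[n,np.ones(len(n))]@P[:3,:3].T
def plane(c,uv,z):
    o,r=ray(c,uv); return o+r*((z-o[2])/r[:,2])[:,None]
def pts(c,uv,d):
    uv=np.array(uv,int); o,r=ray(c,uv); return o+r*d[uv[:,1],uv[:,0]][:,None]
def cloud(c,d):
    v,u=np.mgrid[:d.shape[0],:d.shape[1]]
    o,r=ray(c,np.c_[u.ravel(),v.ravel()]); return (o+r*d.reshape(-1,1)).reshape(*d.shape,3)
def tool():
    s=get_obs(); return np.array(s['tool_pos']),np.array(s['tool_rot']),s
E
python3 - <<'E'
from h import *
for n in('scene','top'):
    im,d,c=cap(n,n+'0.png'); print(n,np.round(c['pose'],3).tolist(),np.round(c['K'],0).tolist(),d.min(),d.max())
p,R,s=tool(); print(p,R.round(3),s['clock'],s['gripper_width'])
E
```

```text
pics
scene [[-0.125, 0.702, -0.701, 1.254], [0.992, 0.084, -0.093, 0.105], [-0.006, -0.707, -0.707, 0.788], [0.0, 0.0, 0.0, 1.0]] [[394.0, 0.0, 280.0], [0.0, 394.0, 208.0], [0.0, 0.0, 1.0]] 0.0 3.2236254
top [[0.017, -0.99, 0.143, 0.417], [-1.0, -0.018, -0.002, -0.012], [0.005, -0.143, -0.99, 1.139], [0.0, 0.0, 0.0, 1.0]] [[394.0, 0.0, 276.0], [0.0, 394.0, 214.0], [0.0, 0.0, 1.0]] 0.0 2.03549
[0.20873223 0.50831968 0.23060699] [[-0.925  0.38  -0.001]
 [ 0.38   0.925 -0.001]
 [ 0.    -0.001 -1.   ]] 0.1 0.08555465665917615
```

View pics/scene0.png

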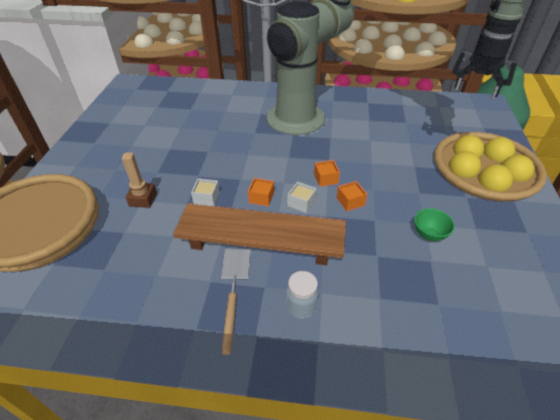

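View pics/top0.png

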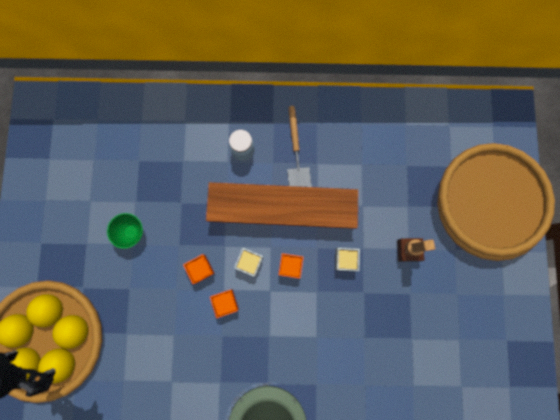

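Top view: two silver tins with pale cake, at (249,262) and (347,260). These fit the description. The three orange look-alikes at (199,269), (224,303) and (291,266) are to be left alone. The stamp and block are at (411,248), the plank at (283,206), the bowl at (125,231), and the jar and scraper lie beyond the plank.

```bash
cat > loc.py <<'E'
from h import *
def rect(P): 
    (c,s,a)=cv2.minAreaRect(np.float32(P[:,:2]*1000)); return np.round(c,1),np.round(s,1),round(a,1)
def comps(m,X,name,zs,lo=40):
    n,l,st,ce=cv2.connectedComponentsWithStats(m.astype(np.uint8))
    for i in range(1,n):
        if st[i,4]<lo: continue
        v,u=np.nonzero(l==i); 
        print(name,ce[i].round(),st[i,4],'z',np.median(X[v,u,2]).round(3),rect(plane(c,np.c_[u,v],zs)))
if __name__=='__main__':
    im,d,c=cap('top'); X=cloud(c,d); z=X[...,2]; h=cv2.cvtColor(im,cv2.COLOR_RGB2HSV)
    H,S,V=[h[...,i].astype(int) for i in range(3)]
    inb=(X[...,0]<.75)&(X[...,0]>.1)&(abs(X[...,1])<.6)
    comps((z>.025)&(z<.055)&inb&(H>15)&(V>120),X,'tin',.045)
    comps((z>.025)&(z<.055)&inb&(H<=15)&(S>180)&(V>180),X,'orange',.045)
    comps((z>.05)&(z<.075)&inb,X,'plank',.06)
    comps((z>.035)&(z<.05)&inb&(X[...,1]<-.25),X,'block',.04)
    comps((z>.1)&(z<.14)&inb&(X[...,1]<-.25),X,'handle',.125,15)
    comps((H>40)&(H<90)&(S>150)&inb,X,'bowl',.05)
E
python3 loc.py
```

```text
tin [468. 199.] 2423 z 0.047 (array([ 624.2, -551.5]), array([102.3, 250. ]), 89.6)
tin [248. 262.] 476 z 0.038 (array([441.4,  60.5]), array([60.7, 59.9]), 68.7)
tin [347. 259.] 477 z 0.039 (array([ 453.8, -214.4]), array([58.3, 60.3]), 89.3)
tin [ 83. 330.] 1004 z 0.031 (array([248.9, 511.2]), array([282.7, 113.5]), 11.8)
tin [ 52. 309.] 245 z 0.045 (array([303.2, 585.7]), array([73.6, 35.2]), 5.6)
tin [ 73. 329.] 407 z 0.046 (array([248.3, 537.3]), array([80. , 88.5]), 48.6)
tin [ 61. 362.] 392 z 0.045 (array([165.5, 557.2]), array([82.1, 70.6]), 38.2)
orange [198. 269.] 434 z 0.038 (array([419.9, 197.8]), array([58.3, 59.6]), 29.6)
orange [290. 266.] 395 z 0.038 (array([433.3, -57.2]), array([56.9, 56.9]), 82.1)
orange [224. 303.] 444 z 0.038 (array([328.3, 123.3]), array([56.8, 58. ]), 19.2)
plank [241. 153.] 57 z 0.062 (array([744.7,  87.1]), array([14.6, 45.3]), 1.1)
plank [456. 208.] 1147 z 0.065 (array([ 605.7, -526.3]), array([284.3, 115.7]), 8.9)
plank [282. 205.] 5919 z 0.06 (array([599.6, -30.4]), array([419.1, 111.1]), 88.2)
plank [411. 248.] 124 z 0.069 (array([ 487.8, -390.1]), array([44.2, 42.1]), 8.4)
plank [ 47. 311.] 134 z 0.056 (array([301.5, 589.2]), array([57.3, 26.6]), 5.5)
plank [ 65. 333.] 544 z 0.06 (array([244.7, 536.4]), array([69. , 69.8]), 47.4)
plank [ 53. 365.] 399 z 0.059 (array([162.8, 561.7]), array([68.8, 57. ]), 63.4)
block [468. 199.] 2247 z 0.047 (array([ 624.8, -553.8]), array([102.6, 251.2]), 90.0)
block [409. 251.] 277 z 0.04 (array([ 484.7, -394. ]), array([61.2, 64.2]), 1.0)
handle [417. 247.] 57 z 0.121 (array([ 485.4, -380.1]), array([24.2, 15.3]), 9.4)
bowl [125. 231.] 968 z 0.021 (array([521.6, 404.1]), array([95.4, 95.9]), 28.5)
```

```bash
python3 -m handwheel '[{"z":-0.035},{"z":-0.07},{"x":-0.025,"y":-0.031,"z":-0.07},{"x":-0.05,"y":-0.062,"z":-0.07},{"x":-0.075,"y":-0.093,"z":-0.07},{"x":-0.1,"y":-0.124,"z":-0.07},{"x":-0.125,"y":-0.155,"z":-0.07},{"x":-0.15,"y":-0.186,"z":-0.07}]' 40
python3 -m handwheel '[{"x":-0.025,"y":-0.031},{"x":-0.05,"y":-0.062},{"x":-0.075,"y":-0.093},{"x":-0.1,"y":-0.124},{"x":-0.125,"y":-0.155},{"x":-0.15,"y":-0.186},{"x":-0.175,"y":-0.217},{"x":-0.2,"y":-0.248}]'
python3 -m handwheel '[{"x":-0.025,"y":-0.031},{"x":-0.05,"y":-0.062},{"x":-0.075,"y":-0.093},{"x":-0.1,"y":-0.124},{"x":-0.125,"y":-0.155},{"x":-0.15,"y":-0.186},{"x":-0.175,"y":-0.217},{"x":-0.2,"y":-0.248}]'
python3 - <<'E'
from h import *
p,R,s=tool(); c=optics.get_calibration('wrist'); T=np.eye(4);T[:3,:3]=R;T[:3,3]=p
print(p,R.round(3),s['joint_positions']); print((np.linalg.inv(T)@c['pose']).round(3))
print('to go',R.T@(np.array([.47,-.39,.30])-p))
E
```

```text
[0.2088     0.50836672 0.23067331] [[-0.925  0.38  -0.001]
 [ 0.38   0.925 -0.001]
 [ 0.    -0.001 -1.   ]] [ 1.04675255e+00  3.26809621e-01 -1.93324667e-01  1.05198888e+00
 -1.26267485e-06  1.43661838e+00]
[[ 0.    -0.947 -0.32   0.083]
 [ 1.     0.     0.001 -0.001]
 [-0.001 -0.32   0.947 -0.143]
 [ 0.     0.     0.     1.   ]]
to go [-0.58302455 -0.73177114 -0.06846716]schema error: expected keys x, y, z, rx, ry, rz, grip
schema error: expected keys x, y, z, rx, ry, rz, grip
schema error: expected keys x, y, z, rx, ry, rz, grip
```

```bash
python3 -m handwheel '[{"x":0,"y":0,"z":-0.04,"rx":0,"ry":0,"rz":0,"grip":0.085},{"x":0,"y":0,"z":-0.07,"rx":0,"ry":0,"rz":0,"grip":0.085},{"x":-0.15,"y":-0.19,"z":-0.07,"rx":0,"ry":0,"rz":0,"grip":0.085},{"x":-0.15,"y":-0.19,"z":-0.07,"rx":0,"ry":0,"rz":0,"grip":0.085},{"x":-0.15,"y":-0.19,"z":-0.07,"rx":0,"ry":0,"rz":0,"grip":0.085},{"x":-0.15,"y":-0.19,"z":-0.07,"rx":0,"ry":0,"rz":0,"grip":0.085},{"x":-0.15,"y":-0.19,"z":-0.07,"rx":0,"ry":0,"rz":0,"grip":0.085},{"x":-0.15,"y":-0.19,"z":-0.07,"rx":0,"ry":0,"rz":0,"grip":0.085}]' 40
python3 - <<'E'
from h import *
p,R,s=tool(); print(p,R.round(3),s['clock'])
print('to go',R.T@(np.array([.47,-.39,.30])-p))
E
```

```text
clock: 0.82
tool_pos: [0.2751, 0.2732, 0.3007]
tool_rot: [[-0.925, 0.38, -0.001], [0.38, 0.925, -0.002], [-0.0, -0.002, -1.0]]
ft_force: [0.7, 0.3, 0.2]
gripper_width: 0.0852
[0.27508956 0.27324206 0.30069962] [[-0.925  0.38  -0.001]
 [ 0.38   0.925 -0.002]
 [-0.    -0.002 -1.   ]] 0.8167
to go [-0.43238599 -0.53936963  0.00183519]
```

```bash
python3 -m handwheel '[{"x":-0.2,"y":-0.25,"z":0,"rx":0,"ry":0,"rz":0,"grip":0.085},{"x":-0.2,"y":-0.25,"z":0,"rx":0,"ry":0,"rz":0,"grip":0.085},{"x":-0.2,"y":-0.25,"z":0,"rx":0,"ry":0,"rz":0,"grip":0.085},{"x":-0.2,"y":-0.25,"z":0,"rx":0,"ry":0,"rz":0,"grip":0.085},{"x":-0.2,"y":-0.25,"z":0,"rx":0,"ry":0,"rz":0,"grip":0.085},{"x":-0.2,"y":-0.25,"z":0,"rx":0,"ry":0,"rz":0,"grip":0.085},{"x":-0.2,"y":-0.25,"z":0,"rx":0,"ry":0,"rz":0,"grip":0.085},{"x":-0.2,"y":-0.25,"z":0,"rx":0,"ry":0,"rz":0,"grip":0.085}]' >/dev/null
python3 -m handwheel '[{"x":-0.23,"y":-0.287,"z":0,"rx":0,"ry":0,"rz":-0.1,"grip":0.085},{"x":-0.23,"y":-0.287,"z":0,"rx":0,"ry":0,"rz":-0.2,"grip":0.085},{"x":-0.23,"y":-0.287,"z":0,"rx":0,"ry":0,"rz":-0.3,"grip":0.085},{"x":-0.23,"y":-0.287,"z":0,"rx":0,"ry":0,"rz":-0.35,"grip":0.085},{"x":-0.23,"y":-0.287,"z":0,"rx":0,"ry":0,"rz":-0.35,"grip":0.085},{"x":-0.23,"y":-0.287,"z":0,"rx":0,"ry":0,"rz":-0.35,"grip":0.085},{"x":-0.23,"y":-0.287,"z":0,"rx":0,"ry":0,"rz":-0.35,"grip":0.085},{"x":-0.23,"y":-0.287,"z":0,"rx":0,"ry":0,"rz":-0.35,"grip":0.085}]'
python3 - <<'E'
from h import *
im,d,c=cap('wrist','w1.png'); p,R,s=tool(); print(p,s['joint_positions'],s['clock'])
np.savez('w1.npz',im=im,d=d,pose=c['pose'])
E
```

```text
clock: 2.15
tool_pos: [0.4572, -0.3545, 0.3017]
tool_rot: [[-0.999, 0.043, -0.0], [0.043, 0.999, -0.002], [0.0, -0.002, -1.0]]
ft_force: [1.0, -0.1, 1.5]
gripper_width: 0.0851
[ 0.45878191 -0.36179301  0.29985048] [-0.79154618  0.35497442  0.02417955  1.23549137 -0.00478436 -0.74438261] 2.2
```

View pics/w1.png

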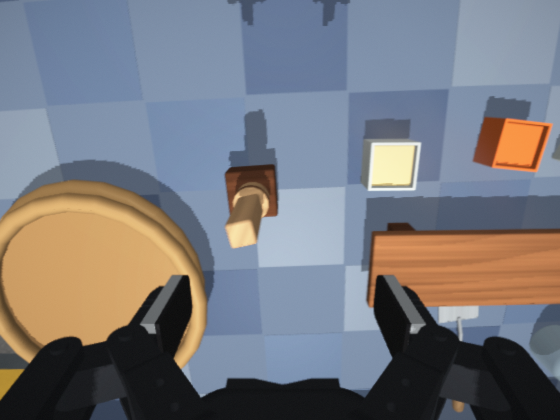

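The wrist view shows the stamp upright on its block (die about (250,195), handle top about (241,240)), a silver tin at (391,165) and an orange look-alike at (519,145). The plank is at lower right.

Run:
```python
from loc import *
w=np.load('w1.npz'); c=optics.get_calibration('wrist'); c['pose']=w['pose']; X=cloud(c,w['d']); 
m0=np.zeros((420,560),bool); m0[150:260,210:300]=1
for n,a,b in(('top',.158,.175),('die',.066,.076),('block',.035,.046),('hand',.08,.155)):
    m=m0&(X[...,2]>a)&(X[...,2]<b); P=X[m]; print(n,len(P),np.median(P,0).round(4),rect(P), P.min(0).round(3),P.max(0).round(3))
m0[:]=0;m0[120:210,350:430]=1
m=m0&(X[...,2]>.03)&(X[...,2]<.055); P=X[m]; print('tin',rect(P),np.median(P[:,2]))
```

```text
top 761 [ 0.486  -0.3933  0.1655] (array([ 487.7, -394. ]), array([26. , 26.4]), 11.2) [ 0.473 -0.409  0.158] [ 0.502 -0.379  0.168]
die 411 [ 0.476  -0.3869  0.0707] (array([ 482.6, -391.7]), array([44.7, 33.2]), 67.7) [ 0.466 -0.415  0.066] [ 0.505 -0.372  0.076]
block 1213 [ 0.4669 -0.3896  0.0407] (array([ 484.1, -395.5]), array([64.2, 64.1]), 1.4) [ 0.452 -0.428  0.035] [ 0.516 -0.363  0.046]
hand 661 [ 0.4761 -0.3893  0.1235] (array([ 480. , -389.7]), array([33.4, 16.6]), 59.6) [ 0.473 -0.408  0.08 ] [ 0.496 -0.379  0.155]
tin (array([ 453.5, -214.3]), array([60.9, 60.2]), 88.3) 0.03919249255393997
```

```bash
cat >> h.py <<'E'
def go(x,y,z,yaw=None):
    """shift and turn in tool axes; yaw = azimuth of tool y, deg"""
    p,R,s=tool(); g=R.T@(np.array([x,y,z])-p)
    zz=np.array([0,0,-1.]); a=np.radians(yaw) if yaw is not None else np.arctan2(R[1,1],R[0,1])
    Y=np.array([np.cos(a),np.sin(a),0]); Rg=np.c_[np.cross(Y,zz),Y,zz]
    print('tcp',p.round(4),'yaw',np.degrees(np.arctan2(R[1,1],R[0,1])).round(2),'F',np.round(s['ft_force'],1),'w',round(s['gripper_width'],4),'t',round(s['clock'],1))
    print('shift',g.round(4),'rot',cv2.Rodrigues(R.T@Rg)[0].ravel().round(4))
E
python3 -c "
from h import *
go(.4865,-.3935,.25,101)"
```

```text
tcp [ 0.4588 -0.3618  0.2999] yaw 87.3 F [ 3.5 -6.9  0.8] w 0.0849 t 2.2
shift [-0.0292 -0.03    0.0501] rot [-0.0066 -0.0007 -0.2392]
```

```bash
python3 -m handwheel '[{"x":-0.029,"y":-0.03,"z":0,"rx":0,"ry":0,"rz":-0.12,"grip":0.085},{"x":-0.029,"y":-0.03,"z":0,"rx":-0.006,"ry":0,"rz":-0.24,"grip":0.085},{"x":-0.029,"y":-0.03,"z":0.025,"rx":-0.006,"ry":0,"rz":-0.24,"grip":0.085},{"x":-0.029,"y":-0.03,"z":0.05,"rx":-0.006,"ry":0,"rz":-0.24,"grip":0.085},{"x":-0.029,"y":-0.03,"z":0.05,"rx":-0.006,"ry":0,"rz":-0.24,"grip":0.085},{"x":-0.029,"y":-0.03,"z":0.05,"rx":-0.006,"ry":0,"rz":-0.24,"grip":0.085}]'
python3 -c "
from h import *
go(.4865,-.3935,.105,101)"
```

```text
clock: 2.7
tool_pos: [0.4854, -0.3924, 0.2487]
tool_rot: [[-0.981, -0.192, -0.004], [-0.192, 0.981, 0.002], [0.003, 0.003, -1.0]]
ft_force: [0.2, 0.4, 0.9]
gripper_width: 0.0848
tcp [ 0.4854 -0.3924  0.2487] yaw 101.04 F [0.2 0.4 0.9] w 0.0848 t 2.7
shift [-0.0013 -0.0017  0.1437] rot [ 0.003  -0.0031  0.0008]
```

```bash
python3 -m handwheel '[{"x":-0.001,"y":-0.001,"z":0.03,"rx":0.003,"ry":-0.003,"rz":0,"grip":0.085},{"x":-0.001,"y":-0.001,"z":0.06,"rx":0.003,"ry":-0.003,"rz":0,"grip":0.085},{"x":-0.001,"y":-0.001,"z":0.09,"rx":0.003,"ry":-0.003,"rz":0,"grip":0.085},{"x":-0.001,"y":-0.001,"z":0.12,"rx":0.003,"ry":-0.003,"rz":0,"grip":0.085},{"x":-0.001,"y":-0.001,"z":0.144,"rx":0.003,"ry":-0.003,"rz":0,"grip":0.085},{"x":-0.001,"y":-0.001,"z":0.144,"rx":0.003,"ry":-0.003,"rz":0,"grip":0.085},{"x":-0.001,"y":-0.001,"z":0.144,"rx":0.003,"ry":-0.003,"rz":0,"grip":0.085}]' 60
python3 -m handwheel '[{"x":0,"y":0,"z":0,"rx":0,"ry":0,"rz":0,"grip":0.06},{"x":0,"y":0,"z":0,"rx":0,"ry":0,"rz":0,"grip":0.045},{"x":0,"y":0,"z":0,"rx":0,"ry":0,"rz":0,"grip":0.035},{"x":0,"y":0,"z":0,"rx":0,"ry":0,"rz":0,"grip":0.015},{"x":0,"y":0,"z":0,"rx":0,"ry":0,"rz":0,"grip":0.015},{"x":0,"y":0,"z":0,"rx":0,"ry":0,"rz":0,"grip":0.015},{"x":0,"y":0,"z":0,"rx":0,"ry":0,"rz":0,"grip":0.015},{"x":0,"y":0,"z":0,"rx":0,"ry":0,"rz":0,"grip":0.015}]' 60
python3 -c "
from h import *
go(.4865,-.3935,.105,101)"
```

```text
clock: 3.28
tool_pos: [0.4861, -0.3927, 0.1055]
tool_rot: [[-0.981, -0.192, -0.0], [-0.192, 0.981, 0.0], [0.0, 0.001, -1.0]]
ft_force: [-0.1, -0.2, 0.5]
gripper_width: 0.0853
clock: 3.95
tool_pos: [0.4866, -0.3931, 0.1066]
tool_rot: [[-0.981, -0.192, 0.001], [-0.192, 0.981, -0.001], [-0.001, -0.001, -1.0]]
ft_force: [0.1, -0.1, 5.8]
gripper_width: 0.0254
tcp [ 0.4866 -0.3931  0.1066] yaw 101.06 F [ 0.1 -0.1  5.8] w 0.0254 t 4.0
shift [ 0.0001 -0.0004  0.0016] rot [-0.0007  0.0005  0.001 ]
```

```bash
python3 -m handwheel '[{"x":0,"y":0,"z":-0.01,"rx":0,"ry":0,"rz":0,"grip":0.015},{"x":0,"y":0,"z":-0.03,"rx":0,"ry":0,"rz":0,"grip":0.015},{"x":0,"y":0,"z":-0.06,"rx":0,"ry":0,"rz":0,"grip":0.015},{"x":0,"y":0,"z":-0.08,"rx":0,"ry":0,"rz":0,"grip":0.015},{"x":0,"y":0,"z":-0.08,"rx":0,"ry":0,"rz":0,"grip":0.015},{"x":0,"y":0,"z":-0.08,"rx":0,"ry":0,"rz":0,"grip":0.015}]'
python3 loc.py | grep -E 'tin \[(2|3)|orange|bowl'
python3 -c "
from h import *
go(.4537,-.2143,.19,101)"
```

```text
clock: 4.45
tool_pos: [0.4869, -0.3935, 0.1877]
tool_rot: [[-0.981, -0.192, 0.002], [-0.192, 0.981, -0.002], [-0.002, -0.003, -1.0]]
ft_force: [1.0, -0.1, -2.8]
gripper_width: 0.0254
tin [248. 262.] 473 z 0.038 (array([441.4,  60.5]), array([60.7, 59.9]), 68.7)
tin [347. 259.] 481 z 0.038 (array([ 453.8, -213.2]), array([60.7, 60.3]), 89.3)
orange [198. 269.] 447 z 0.038 (array([420. , 197.8]), array([58.5, 59.5]), 29.2)
orange [291. 266.] 415 z 0.038 (array([433.3, -57.2]), array([57.1, 57.6]), 82.3)
orange [224. 303.] 457 z 0.038 (array([328.2, 123.4]), array([56.8, 58.9]), 19.2)
bowl [125. 231.] 964 z 0.021 (array([521.5, 403.8]), array([95.9, 95.3]), 39.4)
tcp [ 0.4862 -0.3927  0.1862] yaw 101.06 F [-0.3  0.1 -2.6] w 0.0256 t 4.5
shift [-0.0023  0.1814 -0.0039] rot [-0.0002  0.0002  0.001 ]
```

```bash
python3 -m handwheel '[{"x":-0.002,"y":0.035,"z":0,"rx":0,"ry":0,"rz":0,"grip":0.015},{"x":-0.002,"y":0.07,"z":0,"rx":0,"ry":0,"rz":0,"grip":0.015},{"x":-0.002,"y":0.105,"z":0,"rx":0,"ry":0,"rz":0,"grip":0.015},{"x":-0.002,"y":0.14,"z":0,"rx":0,"ry":0,"rz":0,"grip":0.015},{"x":-0.002,"y":0.17,"z":0,"rx":0,"ry":0,"rz":0,"grip":0.015},{"x":-0.002,"y":0.181,"z":0,"rx":0,"ry":0,"rz":0,"grip":0.015},{"x":-0.002,"y":0.181,"z":0,"rx":0,"ry":0,"rz":0,"grip":0.015},{"x":-0.002,"y":0.181,"z":0,"rx":0,"ry":0,"rz":0,"grip":0.015}]' >/dev/null
python3 - <<'E'
from loc import *
go(.4537,-.2143,.19,101)
im,d,c=cap('wrist','w2.png'); X=cloud(c,d); np.savez('w2.npz',im=im,d=d,pose=c['pose'])
for a in np.arange(0,.14,.01):
    m=(X[...,2]>a)&(X[...,2]<a+.01)&(abs(X[...,0]-.454)<.06)&(abs(X[...,1]+.214)<.06); P=X[m]
    if len(P)>50 : print(a.round(2),len(P),rect(P),P.min(0).round(3),P.max(0).round(3))
E
```

```text
tcp [ 0.4531 -0.2144  0.1852] yaw 101.11 F [ 0.  -1.  -2.3] w 0.0256 t 5.2
shift [-0.0006 -0.0001 -0.0048] rot [ 0.0003 -0.0011  0.002 ]
0.0 7039 (array([ 454., -214.]), array([120., 120.]), 0.0) [ 0.394 -0.274  0.   ] [ 0.514 -0.154  0.01 ]
0.01 116 (array([ 437.3, -227.6]), array([42. , 80.4]), 43.3) [ 0.423 -0.243  0.01 ] [ 0.48  -0.184  0.02 ]
0.02 133 (array([ 451.1, -213.3]), array([57.5, 59.4]), 0.9) [ 0.423 -0.243  0.02 ] [ 0.48  -0.184  0.03 ]
0.03 2119 (array([ 452.4, -214.6]), array([59.4, 57.5]), 88.6) [ 0.423 -0.244  0.03 ] [ 0.481 -0.184  0.04 ]
0.04 793 (array([ 454.1, -214.7]), array([60.1, 60.7]), 88.2) [ 0.423 -0.245  0.04 ] [ 0.483 -0.184  0.048]
0.12 225 (array([ 439. , -217.1]), array([13.3, 40.2]), 10.8) [ 0.432 -0.236  0.12 ] [ 0.449 -0.196  0.13 ]
0.13 238 (array([ 438.8, -217.2]), array([13.6, 40.2]), 11.1) [ 0.432 -0.236  0.13 ] [ 0.449 -0.196  0.14 ]
0.14 1415 (array([ 446.9, -215.5]), array([30.9, 44.9]), 10.7) [ 0.431 -0.237  0.141] [ 0.466 -0.192  0.15 ]
```

View pics/w2.png

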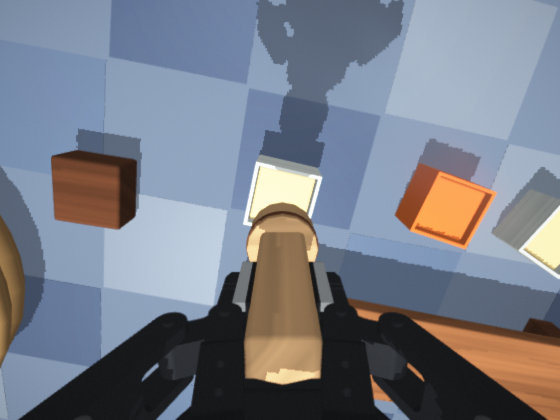

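The die (front arc about (282,205)) hangs centred over the tin (about (284,192)). By the numbers the die is at (453.3,-214.3) and the rim at (454.1,-214.7).

```bash
python3 -m handwheel '[{"x":-0.0007,"y":-0.0005,"z":0.015,"rx":0,"ry":0,"rz":0,"grip":0.015},{"x":-0.0007,"y":-0.0005,"z":0.03,"rx":0,"ry":0,"rz":0,"grip":0.015},{"x":-0.0007,"y":-0.0005,"z":0.045,"rx":0,"ry":0,"rz":0,"grip":0.015},{"x":-0.0007,"y":-0.0005,"z":0.058,"rx":0,"ry":0,"rz":0,"grip":0.015},{"x":-0.0007,"y":-0.0005,"z":0.066,"rx":0,"ry":0,"rz":0,"grip":0.015},{"x":-0.0007,"y":-0.0005,"z":0.07,"rx":0,"ry":0,"rz":0,"grip":0.015},{"x":-0.0007,"y":-0.0005,"z":0.07,"rx":0,"ry":0,"rz":0,"grip":0.015}]'
python3 -c "
from h import *
go(.4541,-.2147,.0972,101)"
```

```text
clock: 5.8
tool_pos: [0.4539, -0.2162, 0.1145]
tool_rot: [[-0.982, -0.191, -0.002], [-0.191, 0.982, 0.0], [0.002, 0.001, -1.0]]
ft_force: [-0.1, -0.0, -2.2]
gripper_width: 0.0254
tcp [ 0.4539 -0.2162  0.1145] yaw 100.99 F [-0.1 -0.  -2.2] w 0.0254 t 5.8
shift [-0.0005  0.0014  0.0173] rot [ 0.0007 -0.0017 -0.0001]
```

```bash
python3 -m handwheel '[{"x":-0.0005,"y":0.0014,"z":0,"rx":0,"ry":0,"rz":0,"grip":0.015},{"x":-0.0005,"y":0.0014,"z":0.002,"rx":0,"ry":0,"rz":0,"grip":0.015},{"x":-0.0005,"y":0.0014,"z":0.004,"rx":0,"ry":0,"rz":0,"grip":0.015},{"x":-0.0005,"y":0.0014,"z":0.006,"rx":0,"ry":0,"rz":0,"grip":0.015},{"x":-0.0005,"y":0.0014,"z":0.008,"rx":0,"ry":0,"rz":0,"grip":0.015},{"x":-0.0005,"y":0.0014,"z":0.008,"rx":0,"ry":0,"rz":0,"grip":0.015}]'
python3 -c "
from h import *
go(.4541,-.2147,.0972,101)"
```

```text
clock: 6.3
tool_pos: [0.454, -0.2145, 0.1063]
tool_rot: [[-0.982, -0.191, -0.002], [-0.191, 0.982, 0.0], [0.002, 0.001, -1.0]]
ft_force: [-0.6, 0.6, -2.7]
gripper_width: 0.0255
tcp [ 0.454  -0.2145  0.1063] yaw 101.0 F [-0.6  0.6 -2.7] w 0.0255 t 6.3
shift [-0.0001 -0.0002  0.0091] rot [ 0.0009 -0.0019 -0.    ]
```

```bash
python3 -m handwheel '[{"x":0,"y":0,"z":0.001,"rx":0,"ry":0,"rz":0,"grip":0.015},{"x":0,"y":0,"z":0.002,"rx":0,"ry":0,"rz":0,"grip":0.015},{"x":0,"y":0,"z":0.003,"rx":0,"ry":0,"rz":0,"grip":0.015},{"x":0,"y":0,"z":0.004,"rx":0,"ry":0,"rz":0,"grip":0.015},{"x":0,"y":0,"z":0.004,"rx":0,"ry":0,"rz":0,"grip":0.015}]'
python3 -m handwheel '[{"x":0,"y":0,"z":0.001,"rx":0,"ry":0,"rz":0,"grip":0.015},{"x":0,"y":0,"z":0.002,"rx":0,"ry":0,"rz":0,"grip":0.015},{"x":0,"y":0,"z":0.003,"rx":0,"ry":0,"rz":0,"grip":0.015},{"x":0,"y":0,"z":0.003,"rx":0,"ry":0,"rz":0,"grip":0.015}]'
```

```text
clock: 6.72
tool_pos: [0.4541, -0.2146, 0.1027]
tool_rot: [[-0.982, -0.191, -0.002], [-0.191, 0.982, 0.0], [0.002, 0.001, -1.0]]
ft_force: [-1.8, 0.8, 4.3]
gripper_width: 0.0255
clock: 7.05
tool_pos: [0.4541, -0.2146, 0.1001]
tool_rot: [[-0.982, -0.191, -0.001], [-0.191, 0.982, 0.0], [0.001, 0.0, -1.0]]
ft_force: [-1.3, 1.1, 5.0]
gripper_width: 0.0253
```

```bash
python3 -m handwheel '[{"x":0,"y":0,"z":0.001,"rx":0,"ry":0,"rz":0,"grip":0.015},{"x":0,"y":0,"z":0.002,"rx":0,"ry":0,"rz":0,"grip":0.015},{"x":0,"y":0,"z":0.003,"rx":0,"ry":0,"rz":0,"grip":0.015},{"x":0,"y":0,"z":0.004,"rx":0,"ry":0,"rz":0,"grip":0.015},{"x":0,"y":0,"z":0.004,"rx":0,"ry":0,"rz":0,"grip":0.015}]'
```

```text
clock: 7.47
tool_pos: [0.4541, -0.2146, 0.0962]
tool_rot: [[-0.982, -0.191, -0.001], [-0.191, 0.982, 0.0], [0.001, 0.0, -1.0]]
ft_force: [-1.1, 1.3, 4.5]
gripper_width: 0.0254
```

Sunk by about 7–8 mm with the force steady. Lifting straight off.

```bash
python3 -m handwheel '[{"x":0,"y":0,"z":-0.003,"rx":0,"ry":0,"rz":0,"grip":0.015},{"x":0,"y":0,"z":-0.007,"rx":0,"ry":0,"rz":0,"grip":0.015},{"x":0,"y":0,"z":-0.012,"rx":0,"ry":0,"rz":0,"grip":0.015},{"x":0,"y":0,"z":-0.02,"rx":0,"ry":0,"rz":0,"grip":0.015},{"x":0,"y":0,"z":-0.05,"rx":0,"ry":0,"rz":0,"grip":0.015},{"x":0,"y":0,"z":-0.085,"rx":0,"ry":0,"rz":0,"grip":0.015},{"x":0,"y":0,"z":-0.085,"rx":0,"ry":0,"rz":0,"grip":0.015},{"x":0,"y":0,"z":-0.085,"rx":0,"ry":0,"rz":0,"grip":0.015}]'
python3 - <<'E'
from loc import *
im,d,c=cap('wrist','w3.png'); X=cloud(c,d); h=cv2.cvtColor(im,cv2.COLOR_RGB2HSV)
near=(abs(X[...,0]-.454)<.04)&(abs(X[...,1]+.214)<.04)&(X[...,2]<.06)
y=near&(h[...,0]>20)&(h[...,0]<35)&(h[...,1]>60)&(h[...,2]>150)
print('cake z',y.sum(),np.percentile(X[y][:,2],[10,25,50,75,90]).round(4)); m=near&(X[...,2]>.04)&(X[...,2]<.052); print('rim',rect(X[m]),np.median(X[m][:,2]))
go(.4414,.0605,.19,101)
E
python3 loc.py | grep -E 'tin \[(2|3)'
```

```text
clock: 8.13
tool_pos: [0.4559, -0.2157, 0.1838]
tool_rot: [[-0.982, -0.191, 0.003], [-0.191, 0.982, -0.003], [-0.003, -0.004, -1.0]]
ft_force: [-0.3, -0.5, -3.6]
gripper_width: 0.0255
cake z 157 [0.029  0.0294 0.03   0.0306 0.031 ]
rim (array([ 453.8, -214.7]), array([60.2, 60.3]), 88.2) 0.0457403762660733
tcp [ 0.4547 -0.2149  0.1821] yaw 101.01 F [-0.1  0.3 -2.5] w 0.0255 t 8.2
shift [-0.0395  0.2729 -0.0082] rot [-0.0012  0.0003  0.0001]
tin [248. 262.] 475 z 0.038 (array([441.4,  60.5]), array([60.8, 59.9]), 68.7)
tin [342. 251.] 74 z 0.032 (array([ 474.1, -203.6]), array([19.3, 36.4]), 1.0)
tin [347. 267.] 90 z 0.031 (array([ 436.9, -214.3]), array([58.8, 24.6]), 87.6)
```

```bash
python3 -m handwheel '[{"x":-0.005,"y":0.035,"z":0,"rx":0,"ry":0,"rz":0,"grip":0.015},{"x":-0.01,"y":0.075,"z":0,"rx":0,"ry":0,"rz":0,"grip":0.015},{"x":-0.017,"y":0.115,"z":0,"rx":0,"ry":0,"rz":0,"grip":0.015},{"x":-0.023,"y":0.155,"z":0,"rx":0,"ry":0,"rz":0,"grip":0.015},{"x":-0.029,"y":0.195,"z":0,"rx":0,"ry":0,"rz":0,"grip":0.015},{"x":-0.034,"y":0.235,"z":0,"rx":0,"ry":0,"rz":0,"grip":0.015},{"x":-0.0395,"y":0.273,"z":0,"rx":0,"ry":0,"rz":0,"grip":0.015},{"x":-0.0395,"y":0.273,"z":0,"rx":0,"ry":0,"rz":0,"grip":0.015}]' >/dev/null
python3 -m handwheel '[{"x":0,"y":0,"z":0,"rx":0,"ry":0,"rz":0,"grip":0.015}]'
cat > m.py <<'E'
from loc import *
import sys
def meas(x,y,name,dietop):
    im,d,c=cap('wrist',name); X=cloud(c,d); go(x,y,.19,101)
    n=(abs(X[...,0]-x)<.055)&(abs(X[...,1]-y)<.055); z=X[...,2]
    print('rim',rect(X[n&(z>.04)&(z<.052)]))
    P=X[n&(z>dietop-.006)&(z<dietop+.005)]; r=rect(P); print('die',r,P.min(0).round(4),P.max(0).round(4))
    p,R,s=tool(); q=(P-p)@R; f=q[:,0].max(); print('die in tool: front',f.round(4),'y',q[:,1].min().round(4),q[:,1].max().round(4),'centre x',(f-.022).round(4))
E
python3 -c "
from m import *
meas(.4414,.0605,'w4.png',.147)"
```

```text
clock: 8.98
tool_pos: [0.437, 0.0688, 0.1788]
tool_rot: [[-0.979, -0.204, -0.007], [-0.204, 0.979, 0.003], [0.006, 0.005, -1.0]]
ft_force: [-0.6, -0.1, -2.3]
gripper_width: 0.0252
tcp [0.4364 0.0688 0.1785] yaw 101.69 F [-0.   0.5 -2.2] w 0.0255 t 9.0
shift [-0.0032 -0.0091 -0.0116] rot [ 0.0064 -0.0072  0.0121]
rim (array([441.6,  61. ]), array([60.1, 60.6]), 68.6)
die (array([431. ,  67.7]), array([30.1, 42.8]), 12.0) [0.4159 0.0476 0.1411] [0.4499 0.0906 0.152 ]
die in tool: front 0.0203 y -0.0216 0.0212 centre x -0.0017
```

```bash
python3 -m handwheel '[{"x":-0.003,"y":-0.009,"z":0,"rx":0.006,"ry":-0.007,"rz":0.012,"grip":0.015},{"x":-0.003,"y":-0.009,"z":0,"rx":0.006,"ry":-0.007,"rz":0.012,"grip":0.015},{"x":-0.003,"y":-0.009,"z":0,"rx":0.006,"ry":-0.007,"rz":0.012,"grip":0.015},{"x":-0.003,"y":-0.009,"z":0,"rx":0.006,"ry":-0.007,"rz":0.012,"grip":0.015}]'
python3 -c "
from m import *
meas(.4415,.0609,'w5.png',.145)
go(.441,.0608,.114,101)"
```

```text
clock: 9.37
tool_pos: [0.4413, 0.0594, 0.1783]
tool_rot: [[-0.982, -0.188, -0.001], [-0.188, 0.982, 0.0], [0.0, 0.0, -1.0]]
ft_force: [0.2, -0.2, -1.9]
gripper_width: 0.0256
tcp [0.4413 0.0596 0.1783] yaw 100.87 F [ 0.4  0.  -2.2] w 0.0253 t 9.4
shift [-0.0005  0.0013 -0.0117] rot [ 0.0005 -0.0003 -0.0022]
rim (array([441.5,  61.1]), array([60.3, 60.5]), 68.7)
die (array([435.2,  58.2]), array([30.6, 44.6]), 10.9) [0.4197 0.0373 0.139 ] [0.4538 0.0814 0.15  ]
die in tool: front 0.0215 y -0.0225 0.0221 centre x -0.0005
tcp [0.4413 0.0596 0.1783] yaw 100.87 F [ 0.4  0.  -2.2] w 0.0253 t 9.4
shift [0.     0.0012 0.0643] rot [ 0.0005 -0.0003 -0.0022]
```

View pics/w5.png

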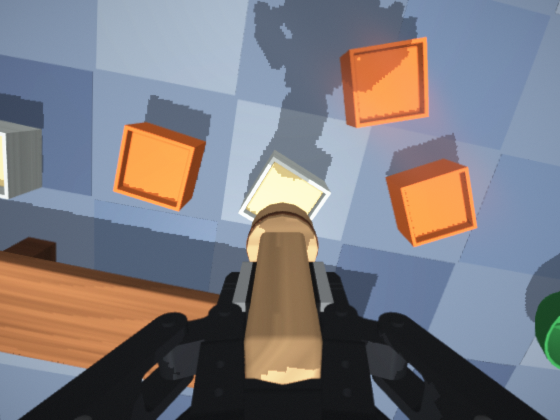

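The second tin at (285,190) is silver with cake, with the die above it. All three orange ones are empty look-alikes. Descending.

```bash
python3 -m handwheel '[{"x":0,"y":0.0013,"z":0.015,"rx":0,"ry":0,"rz":0,"grip":0.015},{"x":0,"y":0.0013,"z":0.03,"rx":0,"ry":0,"rz":0,"grip":0.015},{"x":0,"y":0.0013,"z":0.045,"rx":0,"ry":0,"rz":0,"grip":0.015},{"x":0,"y":0.0013,"z":0.056,"rx":0,"ry":0,"rz":0,"grip":0.015},{"x":0,"y":0.0013,"z":0.062,"rx":0,"ry":0,"rz":0,"grip":0.015},{"x":0,"y":0.0013,"z":0.064,"rx":0,"ry":0,"rz":0,"grip":0.015},{"x":0,"y":0.0013,"z":0.064,"rx":0,"ry":0,"rz":0,"grip":0.015}]'
python3 -c "
from h import *
go(.4413,.0609,.106,101)"
```

```text
clock: 10.0
tool_pos: [0.4409, 0.0606, 0.1141]
tool_rot: [[-0.982, -0.188, -0.001], [-0.188, 0.982, 0.0], [0.001, 0.001, -1.0]]
ft_force: [-0.3, 1.7, -2.1]
gripper_width: 0.0254
tcp [0.4409 0.0606 0.1141] yaw 100.84 F [-0.3  1.7 -2.1] w 0.0254 t 10.0
shift [-0.0005  0.0002  0.0081] rot [ 0.0006 -0.001  -0.0028]
```

```bash
python3 -m handwheel '[{"x":-0.0004,"y":0.0002,"z":0.002,"rx":0,"ry":0,"rz":0,"grip":0.015},{"x":-0.0004,"y":0.0002,"z":0.004,"rx":0,"ry":0,"rz":0,"grip":0.015},{"x":-0.0004,"y":0.0002,"z":0.006,"rx":0,"ry":0,"rz":0,"grip":0.015},{"x":-0.0004,"y":0.0002,"z":0.008,"rx":0,"ry":0,"rz":0,"grip":0.015},{"x":-0.0004,"y":0.0002,"z":0.009,"rx":0,"ry":0,"rz":0,"grip":0.015},{"x":-0.0004,"y":0.0002,"z":0.01,"rx":0,"ry":0,"rz":0,"grip":0.015},{"x":-0.0004,"y":0.0002,"z":0.011,"rx":0,"ry":0,"rz":0,"grip":0.015},{"x":-0.0004,"y":0.0002,"z":0.011,"rx":0,"ry":0,"rz":0,"grip":0.015}]'
python3 -m handwheel '[{"x":0,"y":0,"z":0.001,"rx":0,"ry":0,"rz":0,"grip":0.015},{"x":0,"y":0,"z":0.002,"rx":0,"ry":0,"rz":0,"grip":0.015},{"x":0,"y":0,"z":0.003,"rx":0,"ry":0,"rz":0,"grip":0.015},{"x":0,"y":0,"z":0.004,"rx":0,"ry":0,"rz":0,"grip":0.015},{"x":0,"y":0,"z":0.004,"rx":0,"ry":0,"rz":0,"grip":0.015}]'
```

```text
clock: 10.67
tool_pos: [0.4413, 0.0609, 0.1035]
tool_rot: [[-0.982, -0.188, -0.001], [-0.188, 0.982, 0.0], [0.001, 0.001, -1.0]]
ft_force: [-1.7, -0.6, 2.6]
gripper_width: 0.0256
clock: 11.08
tool_pos: [0.4413, 0.0609, 0.0997]
tool_rot: [[-0.982, -0.188, -0.001], [-0.188, 0.982, 0.0], [0.001, 0.001, -1.0]]
ft_force: [-2.2, -0.3, 3.9]
gripper_width: 0.0251
```

```bash
python3 -m handwheel '[{"x":0,"y":0,"z":0.001,"rx":0,"ry":0,"rz":0,"grip":0.015},{"x":0,"y":0,"z":0.002,"rx":0,"ry":0,"rz":0,"grip":0.015},{"x":0,"y":0,"z":0.003,"rx":0,"ry":0,"rz":0,"grip":0.015},{"x":0,"y":0,"z":0.0035,"rx":0,"ry":0,"rz":0,"grip":0.015},{"x":0,"y":0,"z":0.0035,"rx":0,"ry":0,"rz":0,"grip":0.015}]'
python3 -m handwheel '[{"x":0,"y":0,"z":-0.003,"rx":0,"ry":0,"rz":0,"grip":0.015},{"x":0,"y":0,"z":-0.007,"rx":0,"ry":0,"rz":0,"grip":0.015},{"x":0,"y":0,"z":-0.012,"rx":0,"ry":0,"rz":0,"grip":0.015},{"x":0,"y":0,"z":-0.02,"rx":0,"ry":0,"rz":0,"grip":0.015},{"x":0,"y":0,"z":-0.05,"rx":0,"ry":0,"rz":0,"grip":0.015},{"x":0,"y":0,"z":-0.085,"rx":0,"ry":0,"rz":0,"grip":0.015},{"x":0,"y":0,"z":-0.085,"rx":0,"ry":0,"rz":0,"grip":0.015},{"x":0,"y":0,"z":-0.085,"rx":0,"ry":0,"rz":0,"grip":0.015}]'
python3 - <<'E'
from loc import *
im,d,c=cap('wrist','w6.png'); X=cloud(c,d); h=cv2.cvtColor(im,cv2.COLOR_RGB2HSV)
near=(abs(X[...,0]-.441)<.045)&(abs(X[...,1]-.061)<.045)&(X[...,2]<.06)
y=near&(h[...,0]>20)&(h[...,0]<35)&(h[...,1]>60)&(h[...,2]>150)
print('cake z',y.sum(),np.percentile(X[y][:,2],[10,25,50,75,90]).round(4)); m=near&(X[...,2]>.04)&(X[...,2]<.052); print('rim',rect(X[m]),np.median(X[m][:,2]))
im,d,c=cap('top'); X=cloud(c,d)
m=(X[...,2]>.034)&(X[...,2]<.047)&(abs(X[...,0]-.485)<.05)&(abs(X[...,1]+.394)<.05); print('block',rect(X[m]))
go(.4845,-.395,.19,101)
E
```

```text
clock: 11.5
tool_pos: [0.4413, 0.0609, 0.0963]
tool_rot: [[-0.982, -0.188, -0.001], [-0.188, 0.982, 0.0], [0.0, 0.001, -1.0]]
ft_force: [-1.1, -0.6, 3.9]
gripper_width: 0.0252
clock: 12.17
tool_pos: [0.4433, 0.0608, 0.1836]
tool_rot: [[-0.982, -0.188, 0.005], [-0.188, 0.982, 0.0], [-0.005, -0.001, -1.0]]
ft_force: [0.4, 0.2, -2.3]
gripper_width: 0.0255
cake z 195 [0.0296 0.0299 0.0304 0.0309 0.0313]
rim (array([441.5,  61.1]), array([60.3, 60.5]), 68.7) 0.04567531452460355
block (array([ 484.9, -395.7]), array([61.7, 65.2]), 1.1)
tcp [0.4409 0.0609 0.181 ] yaw 100.84 F [ 0.1 -0.5 -1.9] w 0.0253 t 12.3
shift [ 0.0429 -0.4559 -0.0092] rot [ 0.0006 -0.0008 -0.0027]
```

```bash
python3 -m handwheel '[{"x":0.003,"y":-0.03,"z":0,"rx":0,"ry":0,"rz":0,"grip":0.015},{"x":0.006,"y":-0.065,"z":0,"rx":0,"ry":0,"rz":0,"grip":0.015},{"x":0.01,"y":-0.1,"z":0,"rx":0,"ry":0,"rz":0,"grip":0.015},{"x":0.013,"y":-0.135,"z":0,"rx":0,"ry":0,"rz":0,"grip":0.015},{"x":0.016,"y":-0.17,"z":0,"rx":0,"ry":0,"rz":0,"grip":0.015},{"x":0.019,"y":-0.205,"z":0,"rx":0,"ry":0,"rz":0,"grip":0.015},{"x":0.022,"y":-0.235,"z":0,"rx":0,"ry":0,"rz":0,"grip":0.015},{"x":0.022,"y":-0.235,"z":0,"rx":0,"ry":0,"rz":0,"grip":0.015}]' >/dev/null
python3 -m handwheel '[{"x":0.003,"y":-0.03,"z":0,"rx":0,"ry":0,"rz":0,"grip":0.015},{"x":0.006,"y":-0.065,"z":0,"rx":0,"ry":0,"rz":0,"grip":0.015},{"x":0.01,"y":-0.1,"z":0,"rx":0,"ry":0,"rz":0,"grip":0.015},{"x":0.013,"y":-0.135,"z":0,"rx":0,"ry":0,"rz":0,"grip":0.015},{"x":0.016,"y":-0.17,"z":0,"rx":0,"ry":0,"rz":0,"grip":0.015},{"x":0.019,"y":-0.2,"z":0,"rx":0,"ry":0,"rz":0,"grip":0.015},{"x":0.02,"y":-0.215,"z":0,"rx":0,"ry":0,"rz":0,"grip":0.015},{"x":0.02,"y":-0.215,"z":0,"rx":0,"ry":0,"rz":0,"grip":0.015}]'
python3 -c "
from h import *
go(.4845,-.3953,.118,101)"
```

```text
clock: 13.6
tool_pos: [0.4825, -0.3968, 0.1775]
tool_rot: [[-0.984, -0.179, -0.004], [-0.179, 0.984, -0.001], [0.004, -0.001, -1.0]]
ft_force: [0.4, 0.2, -2.4]
gripper_width: 0.0252
tcp [ 0.4825 -0.3968  0.1775] yaw 100.32 F [ 0.4  0.2 -2.4] w 0.0252 t 13.6
shift [-0.0024  0.0012  0.0594] rot [-0.0006 -0.0037 -0.0119]
```

Down to 11 mm above the block first, levelled.

```bash
python3 -m handwheel '[{"x":-0.002,"y":0.001,"z":0.015,"rx":0,"ry":-0.004,"rz":-0.012,"grip":0.015},{"x":-0.0024,"y":0.001,"z":0.03,"rx":0,"ry":-0.004,"rz":-0.012,"grip":0.015},{"x":-0.0024,"y":0.001,"z":0.045,"rx":0,"ry":-0.004,"rz":-0.012,"grip":0.015},{"x":-0.0024,"y":0.001,"z":0.058,"rx":0,"ry":-0.004,"rz":-0.012,"grip":0.015},{"x":-0.0024,"y":0.001,"z":0.06,"rx":0,"ry":-0.004,"rz":-0.012,"grip":0.015},{"x":-0.0024,"y":0.001,"z":0.06,"rx":0,"ry":-0.004,"rz":-0.012,"grip":0.015}]'
python3 -m handwheel '[{"x":0,"y":0,"z":0.002,"rx":0,"ry":0,"rz":0,"grip":0.015},{"x":0,"y":0,"z":0.004,"rx":0,"ry":0,"rz":0,"grip":0.015},{"x":0,"y":0,"z":0.006,"rx":0,"ry":0,"rz":0,"grip":0.015},{"x":0,"y":0,"z":0.008,"rx":0,"ry":0,"rz":0,"grip":0.015},{"x":0,"y":0,"z":0.0095,"rx":0,"ry":0,"rz":0,"grip":0.015},{"x":0,"y":0,"z":0.0095,"rx":0,"ry":0,"rz":0,"grip":0.015}]'
```

```text
clock: 14.1
tool_pos: [0.4834, -0.3932, 0.1154]
tool_rot: [[-0.981, -0.192, -0.003], [-0.192, 0.981, 0.003], [0.002, 0.004, -1.0]]
ft_force: [0.5, 0.2, -1.4]
gripper_width: 0.0252
clock: 14.6
tool_pos: [0.4835, -0.3933, 0.1067]
tool_rot: [[-0.981, -0.192, -0.002], [-0.192, 0.981, 0.003], [0.002, 0.003, -1.0]]
ft_force: [-0.4, 0.5, 1.4]
gripper_width: 0.0253
```

```bash
python3 -m handwheel '[{"x":0,"y":0,"z":0.0002,"rx":0,"ry":0,"rz":0,"grip":0.03},{"x":0,"y":0,"z":0,"rx":0,"ry":0,"rz":0,"grip":0.045},{"x":0,"y":0,"z":0,"rx":0,"ry":0,"rz":0,"grip":0.085},{"x":0,"y":0,"z":0,"rx":0,"ry":0,"rz":0,"grip":0.085},{"x":0,"y":0,"z":0,"rx":0,"ry":0,"rz":0,"grip":0.085},{"x":0,"y":0,"z":0,"rx":0,"ry":0,"rz":0,"grip":0.085},{"x":0,"y":0,"z":0,"rx":0,"ry":0,"rz":0,"grip":0.085},{"x":0,"y":0,"z":0,"rx":0,"ry":0,"rz":0,"grip":0.085}]'
python3 -m handwheel '[{"x":0,"y":0,"z":-0.02,"rx":0,"ry":0,"rz":0,"grip":0.085},{"x":0,"y":0,"z":-0.05,"rx":0,"ry":0,"rz":0,"grip":0.085},{"x":0,"y":0,"z":-0.09,"rx":0,"ry":0,"rz":0,"grip":0.085},{"x":0,"y":0,"z":-0.13,"rx":0,"ry":0,"rz":0,"grip":0.085},{"x":0,"y":0,"z":-0.16,"rx":0,"ry":0,"rz":0,"grip":0.085},{"x":0,"y":0,"z":-0.19,"rx":0,"ry":0,"rz":0,"grip":0.085},{"x":0,"y":0,"z":-0.19,"rx":0,"ry":0,"rz":0,"grip":0.085},{"x":0,"y":0,"z":-0.19,"rx":0,"ry":0,"rz":0,"grip":0.085}]'
python3 - <<'E'
from loc import *
im,d,c=cap('wrist','w7.png'); X=cloud(c,d); n=(abs(X[...,0]-.485)<.05)&(abs(X[...,1]+.395)<.05)
for k,a,b in(('top',.158,.175),('die',.066,.076),('block',.035,.046)):
    m=n&(X[...,2]>a)&(X[...,2]<b);print(k,rect(X[m]),np.median(X[m][:,2]))
n=(abs(X[...,0]-.454)<.06)&(abs(X[...,1]+.2145)<.06); print('tin',rect(X[n&(X[...,2]>.04)&(X[...,2]<.052)]))
E
python3 loc.py | grep -E 'tin \[(2|3)|plank \[28|orange'
```

```text
clock: 15.27
tool_pos: [0.4836, -0.3933, 0.1066]
tool_rot: [[-0.981, -0.192, -0.002], [-0.192, 0.981, 0.003], [0.002, 0.003, -1.0]]
ft_force: [-0.2, -0.0, 0.8]
gripper_width: 0.0853
clock: 15.93
tool_pos: [0.4848, -0.3947, 0.2988]
tool_rot: [[-0.981, -0.192, 0.001], [-0.192, 0.981, -0.001], [-0.001, -0.001, -1.0]]
ft_force: [0.4, 0.7, -0.5]
gripper_width: 0.0846
top (array([ 484.1, -393.2]), array([25.7, 25.6]), 11.5) 0.1656150232730399
die (array([ 479.8, -393.8]), array([34.5, 44.1]), 9.5) 0.07068257277884293
block (array([ 484.2, -395.5]), array([64.4, 64.1]), 1.6) 0.040708662126321626
tin (array([ 453.7, -214.9]), array([62. , 60.7]), 88.5)
tin [248. 262.] 458 z 0.03 (array([441.4,  60.5]), array([60.8, 59.9]), 68.7)
tin [347. 259.] 462 z 0.031 (array([ 453.8, -214.4]), array([58.3, 60.3]), 89.3)
orange [198. 269.] 444 z 0.038 (array([420. , 197.8]), array([58.5, 59.5]), 29.2)
orange [290. 266.] 400 z 0.038 (array([433.1, -57.1]), array([57. , 57.2]), 82.3)
orange [224. 303.] 454 z 0.038 (array([328.2, 123.4]), array([56.8, 58.9]), 19.2)
plank [282. 205.] 5900 z 0.06 (array([599.6, -30.4]), array([419.1, 110.8]), 88.3)
```

View pics/w7.png

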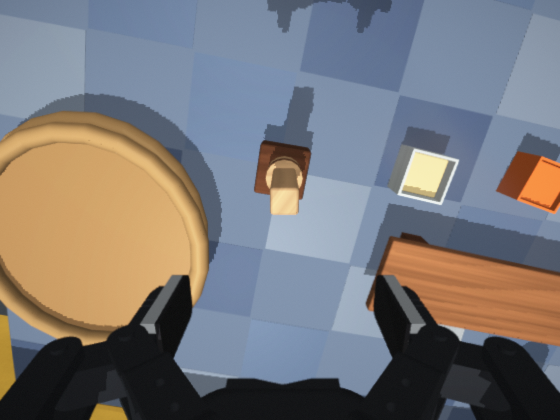

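Stamp stands on its block, 2 mm off centre. Next is the tin at (427,175), world (453.7,-214.7), to be gripped across y.

```bash
python3 -c "
from h import *
go(.4538,-.2146,.14,88.4)"
```

```text
tcp [ 0.4836 -0.3934  0.2955] yaw 101.06 F [-1.1  0.3 -0.5] w 0.0852 t 16.0
shift [-0.0054  0.1806  0.1563] rot [ 0.0041 -0.0028  0.2209]
```

```bash
python3 -m handwheel '[{"x":-0.001,"y":0.035,"z":0,"rx":0,"ry":0,"rz":0.08,"grip":0.085},{"x":-0.003,"y":0.075,"z":0.01,"rx":0,"ry":0,"rz":0.16,"grip":0.085},{"x":-0.004,"y":0.11,"z":0.03,"rx":0.004,"ry":-0.003,"rz":0.221,"grip":0.085},{"x":-0.005,"y":0.145,"z":0.05,"rx":0.004,"ry":-0.003,"rz":0.221,"grip":0.085},{"x":-0.0054,"y":0.175,"z":0.07,"rx":0.004,"ry":-0.003,"rz":0.221,"grip":0.085},{"x":-0.0054,"y":0.181,"z":0.1,"rx":0.004,"ry":-0.003,"rz":0.221,"grip":0.085},{"x":-0.0054,"y":0.181,"z":0.135,"rx":0.004,"ry":-0.003,"rz":0.221,"grip":0.085},{"x":-0.0054,"y":0.181,"z":0.156,"rx":0.004,"ry":-0.003,"rz":0.221,"grip":0.085}]'
python3 -m handwheel '[{"x":0,"y":0,"z":0,"rx":0,"ry":0,"rz":0,"grip":0.085},{"x":0,"y":0,"z":0,"rx":0,"ry":0,"rz":0,"grip":0.085}]' >/dev/null
python3 - <<'E'
from loc import *
im,d,c=cap('wrist','w8.png'); X=cloud(c,d); n=(abs(X[...,0]-.454)<.05)&(abs(X[...,1]+.2145)<.05)
print('tin',rect(X[n&(X[...,2]>.04)&(X[...,2]<.052)]))
go(.4538,-.2146,.016,88.4)
E
```

```text
clock: 16.7
tool_pos: [0.451, -0.2115, 0.1362]
tool_rot: [[-1.0, 0.027, -0.005], [0.027, 1.0, 0.003], [0.005, 0.003, -1.0]]
ft_force: [-0.2, 0.0, -0.5]
gripper_width: 0.085
tin (array([ 453.9, -214.8]), array([60.3, 60.8]), 88.2)
tcp [ 0.45   -0.2108  0.1354] yaw 88.48 F [ 0.5 -0.2  0.4] w 0.0853 t 16.9
shift [-0.0048 -0.0043  0.1193] rot [ 0.0048 -0.0074  0.0014]
```

```bash
python3 -m handwheel '[{"x":-0.005,"y":-0.0045,"z":0,"rx":0.005,"ry":-0.007,"rz":0,"grip":0.085},{"x":-0.005,"y":-0.0045,"z":0.03,"rx":0.005,"ry":-0.007,"rz":0,"grip":0.085},{"x":-0.005,"y":-0.0045,"z":0.055,"rx":0.005,"ry":-0.007,"rz":0,"grip":0.085},{"x":-0.005,"y":-0.0045,"z":0.08,"rx":0.005,"ry":-0.007,"rz":0,"grip":0.085},{"x":-0.005,"y":-0.0045,"z":0.1,"rx":0.005,"ry":-0.007,"rz":0,"grip":0.085},{"x":-0.005,"y":-0.0045,"z":0.115,"rx":0.005,"ry":-0.007,"rz":0,"grip":0.085},{"x":-0.005,"y":-0.0045,"z":0.119,"rx":0.005,"ry":-0.007,"rz":0,"grip":0.085},{"x":-0.005,"y":-0.0045,"z":0.119,"rx":0.005,"ry":-0.007,"rz":0,"grip":0.085}]'
python3 -m handwheel '[{"x":0,"y":0,"z":0,"rx":0,"ry":0,"rz":0,"grip":0.075},{"x":0,"y":0,"z":0,"rx":0,"ry":0,"rz":0,"grip":0.068},{"x":0,"y":0,"z":0,"rx":0,"ry":0,"rz":0,"grip":0.062},{"x":0,"y":0,"z":0,"rx":0,"ry":0,"rz":0,"grip":0.05},{"x":0,"y":0,"z":0,"rx":0,"ry":0,"rz":0,"grip":0.05},{"x":0,"y":0,"z":0,"rx":0,"ry":0,"rz":0,"grip":0.05}]' 40
```

```text
clock: 17.58
tool_pos: [0.4544, -0.2154, 0.0164]
tool_rot: [[-1.0, 0.027, -0.0], [0.027, 1.0, -0.0], [0.0, -0.0, -1.0]]
ft_force: [0.1, -0.1, 0.1]
gripper_width: 0.0847
clock: 18.08
tool_pos: [0.4556, -0.2158, 0.0179]
tool_rot: [[-1.0, 0.027, 0.002], [0.027, 1.0, -0.001], [-0.002, -0.001, -1.0]]
ft_force: [-0.8, 0.2, 6.3]
gripper_width: 0.0591
```

```bash
python3 -m handwheel '[{"x":0,"y":0,"z":-0.01,"rx":0,"ry":0,"rz":0,"grip":0.05},{"x":0,"y":0,"z":-0.03,"rx":0,"ry":0,"rz":0,"grip":0.05},{"x":0,"y":0,"z":-0.06,"rx":0,"ry":0,"rz":0,"grip":0.05},{"x":0,"y":0,"z":-0.09,"rx":0,"ry":0,"rz":0,"grip":0.05},{"x":0,"y":0,"z":-0.105,"rx":0,"ry":0,"rz":0,"grip":0.05},{"x":0,"y":0,"z":-0.105,"rx":0,"ry":0,"rz":0,"grip":0.05}]'
python3 -c "
from h import *
go(.5975,-.12,.12,88.4)"
```

```text
clock: 18.58
tool_pos: [0.4578, -0.2173, 0.1275]
tool_rot: [[-1.0, 0.027, 0.009], [0.027, 1.0, -0.006], [-0.009, -0.005, -1.0]]
ft_force: [1.6, -0.6, -1.3]
gripper_width: 0.0591
tcp [ 0.4578 -0.2173  0.1275] yaw 88.47 F [ 1.6 -0.6 -1.3] w 0.0591 t 18.6
shift [-0.137   0.101   0.0082] rot [-0.0054  0.0088  0.0013]
```

```bash
python3 -m handwheel '[{"x":-0.024,"y":0.018,"z":0,"rx":0,"ry":0.005,"rz":0,"grip":0.05},{"x":-0.05,"y":0.037,"z":0,"rx":-0.005,"ry":0.009,"rz":0,"grip":0.05},{"x":-0.076,"y":0.056,"z":0,"rx":-0.005,"ry":0.009,"rz":0,"grip":0.05},{"x":-0.102,"y":0.075,"z":0,"rx":-0.005,"ry":0.009,"rz":0,"grip":0.05},{"x":-0.125,"y":0.092,"z":0.005,"rx":-0.005,"ry":0.009,"rz":0,"grip":0.05},{"x":-0.137,"y":0.101,"z":0.01,"rx":-0.005,"ry":0.009,"rz":0,"grip":0.05},{"x":-0.137,"y":0.101,"z":0.02,"rx":-0.005,"ry":0.009,"rz":0,"grip":0.05},{"x":-0.137,"y":0.101,"z":0.02,"rx":-0.005,"ry":0.009,"rz":0,"grip":0.05}]'
python3 -m handwheel '[{"x":0,"y":0,"z":0,"rx":0,"ry":0,"rz":0,"grip":0.05},{"x":0,"y":0,"z":0,"rx":0,"ry":0,"rz":0,"grip":0.05}]' >/dev/null
python3 -c "
from h import *
go(.5975,-.12,.0775,88.4)"
```

```text
clock: 19.25
tool_pos: [0.5956, -0.1192, 0.1052]
tool_rot: [[-1.0, 0.026, -0.005], [0.026, 1.0, 0.0], [0.005, 0.0, -1.0]]
ft_force: [-0.4, 0.0, -1.8]
gripper_width: 0.0593
tcp [ 0.5934 -0.1197  0.1042] yaw 88.46 F [-0.2 -0.4 -1.4] w 0.0595 t 19.4
shift [-0.0043 -0.0002  0.0266] rot [ 0.0008 -0.0085  0.0011]
```

```bash
python3 -m handwheel '[{"x":-0.0043,"y":0,"z":0.006,"rx":0,"ry":-0.0085,"rz":0,"grip":0.05},{"x":-0.0043,"y":0,"z":0.012,"rx":0,"ry":-0.0085,"rz":0,"grip":0.05},{"x":-0.0043,"y":0,"z":0.017,"rx":0,"ry":-0.0085,"rz":0,"grip":0.05},{"x":-0.0043,"y":0,"z":0.02,"rx":0,"ry":-0.0085,"rz":0,"grip":0.05},{"x":-0.0043,"y":0,"z":0.022,"rx":0,"ry":-0.0085,"rz":0,"grip":0.05},{"x":-0.0043,"y":0,"z":0.024,"rx":0,"ry":-0.0085,"rz":0,"grip":0.05},{"x":-0.0043,"y":0,"z":0.025,"rx":0,"ry":-0.0085,"rz":0,"grip":0.05},{"x":-0.0043,"y":0,"z":0.025,"rx":0,"ry":-0.0085,"rz":0,"grip":0.05}]'
python3 -m handwheel '[{"x":0,"y":0,"z":0.0005,"rx":0,"ry":0,"rz":0,"grip":0.05},{"x":0,"y":0,"z":0.001,"rx":0,"ry":0,"rz":0,"grip":0.05},{"x":0,"y":0,"z":0.001,"rx":0,"ry":0,"rz":0,"grip":0.05}]'
```

```text
clock: 20.08
tool_pos: [0.5975, -0.1197, 0.079]
tool_rot: [[-1.0, 0.027, -0.0], [0.027, 1.0, 0.001], [0.0, 0.001, -1.0]]
ft_force: [-0.1, 0.2, -2.0]
gripper_width: 0.0594
clock: 20.33
tool_pos: [0.5976, -0.1197, 0.0781]
tool_rot: [[-1.0, 0.027, 0.0], [0.027, 1.0, 0.001], [-0.0, 0.001, -1.0]]
ft_force: [0.6, -0.4, -1.2]
gripper_width: 0.0593
```

```bash
python3 -m handwheel '[{"x":0,"y":0,"z":0.0005,"rx":0,"ry":0,"rz":0,"grip":0.05},{"x":0,"y":0,"z":0.001,"rx":0,"ry":0,"rz":0,"grip":0.05},{"x":0,"y":0,"z":0.0015,"rx":0,"ry":0,"rz":0,"grip":0.05},{"x":0,"y":0,"z":0.0015,"rx":0,"ry":0,"rz":0,"grip":0.05}]'
```

```text
clock: 20.67
tool_pos: [0.5976, -0.1197, 0.078]
tool_rot: [[-1.0, 0.027, 0.001], [0.027, 1.0, 0.0], [-0.001, 0.0, -1.0]]
ft_force: [-4.1, 0.6, 8.0]
gripper_width: 0.0591
```

On the plank (8 N). Release gently, rise, and check the tins.

```bash
python3 -m handwheel '[{"x":0,"y":0,"z":-0.0005,"rx":0,"ry":0,"rz":0,"grip":0.062},{"x":0,"y":0,"z":-0.0005,"rx":0,"ry":0,"rz":0,"grip":0.068},{"x":0,"y":0,"z":-0.0005,"rx":0,"ry":0,"rz":0,"grip":0.075},{"x":0,"y":0,"z":-0.0005,"rx":0,"ry":0,"rz":0,"grip":0.085},{"x":0,"y":0,"z":-0.0005,"rx":0,"ry":0,"rz":0,"grip":0.085},{"x":0,"y":0,"z":-0.0005,"rx":0,"ry":0,"rz":0,"grip":0.085}]'
python3 -m handwheel '[{"x":0,"y":0,"z":-0.02,"rx":0,"ry":0,"rz":0,"grip":0.085},{"x":0,"y":0,"z":-0.045,"rx":0,"ry":0,"rz":0,"grip":0.085},{"x":0,"y":0,"z":-0.08,"rx":0,"ry":0,"rz":0,"grip":0.085},{"x":0,"y":0,"z":-0.11,"rx":0,"ry":0,"rz":0,"grip":0.085},{"x":0,"y":0,"z":-0.12,"rx":0,"ry":0,"rz":0,"grip":0.085},{"x":0,"y":0,"z":-0.12,"rx":0,"ry":0,"rz":0,"grip":0.085}]'
python3 loc.py | grep -E 'tin \[(2|3)|orange'
python3 - <<'E'
from loc import *
im,d,c=cap('wrist','w9.png'); X=cloud(c,d); n=(abs(X[...,0]-.5975)<.055)&(abs(X[...,1]+.12)<.06)
print('tin1',rect(X[n&(X[...,2]>.098)&(X[...,2]<.112)]))
go(.4415,.0610,.2,68.6)
E
```

```text
clock: 21.17
tool_pos: [0.5976, -0.1197, 0.0783]
tool_rot: [[-1.0, 0.027, 0.001], [0.027, 1.0, 0.0], [-0.001, 0.0, -1.0]]
ft_force: [0.6, -0.0, 0.0]
gripper_width: 0.085
clock: 21.67
tool_pos: [0.5996, -0.1204, 0.2017]
tool_rot: [[-1.0, 0.027, 0.006], [0.027, 1.0, -0.002], [-0.007, -0.001, -1.0]]
ft_force: [0.4, 0.2, 0.2]
gripper_width: 0.0845
tin [248. 262.] 458 z 0.03 (array([441.4,  60.5]), array([60.7, 59.9]), 68.7)
orange [198. 269.] 439 z 0.038 (array([420. , 197.8]), array([58.5, 59.5]), 29.2)
orange [224. 303.] 447 z 0.038 (array([328.3, 123.3]), array([56.8, 58. ]), 19.2)
tin1 (array([ 595.9, -119.5]), array([60.3, 60.4]), 88.4)
tcp [ 0.5973 -0.1197  0.1976] yaw 88.47 F [ 0.3 -0.3 -1.2] w 0.0849 t 21.8
shift [ 0.1605  0.1765 -0.0023] rot [ 0.0005 -0.      0.3469]
```

View pics/w9.png

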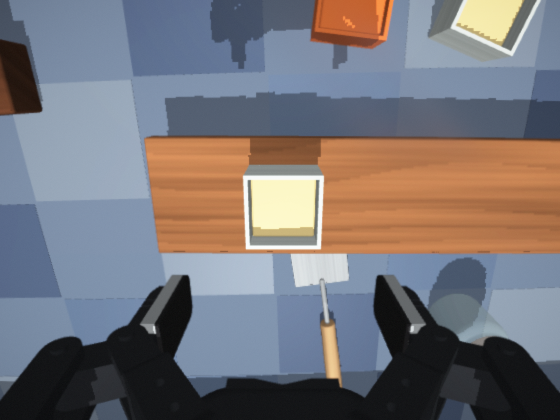

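The first tin sits squarely on the plank at (283,210), with the pressed cake intact. On to the second tin.

```bash
python3 -m handwheel '[{"x":0.022,"y":0.024,"z":0,"rx":0,"ry":0,"rz":0.08,"grip":0.085},{"x":0.045,"y":0.05,"z":0,"rx":0,"ry":0,"rz":0.16,"grip":0.085},{"x":0.07,"y":0.077,"z":0,"rx":0,"ry":0,"rz":0.24,"grip":0.085},{"x":0.094,"y":0.104,"z":0,"rx":0,"ry":0,"rz":0.3,"grip":0.085},{"x":0.118,"y":0.131,"z":0,"rx":0,"ry":0,"rz":0.347,"grip":0.085},{"x":0.142,"y":0.157,"z":0,"rx":0,"ry":0,"rz":0.347,"grip":0.085},{"x":0.16,"y":0.1765,"z":0,"rx":0,"ry":0,"rz":0.347,"grip":0.085},{"x":0.1605,"y":0.1765,"z":0,"rx":0,"ry":0,"rz":0.347,"grip":0.085}]' >/dev/null
python3 -m handwheel '[{"x":0,"y":0,"z":0.03,"rx":0,"ry":0,"rz":0,"grip":0.085},{"x":0,"y":0,"z":0.06,"rx":0,"ry":0,"rz":0,"grip":0.085},{"x":0,"y":0,"z":0.06,"rx":0,"ry":0,"rz":0,"grip":0.085},{"x":0,"y":0,"z":0.06,"rx":0,"ry":0,"rz":0,"grip":0.085}]' >/dev/null
python3 - <<'E'
from loc import *
im,d,c=cap('wrist','w10.png'); X=cloud(c,d); n=(abs(X[...,0]-.4415)<.055)&(abs(X[...,1]-.061)<.055)
print('tin',rect(X[n&(X[...,2]>.04)&(X[...,2]<.052)]))
go(.4415,.0610,.016,68.6)
E
```

```text
tin (array([441.6,  60.9]), array([60.3, 60.9]), 68.6)
tcp [0.4348 0.0638 0.1348] yaw 68.81 F [-0.1 -0.  -0. ] w 0.0847 t 22.8
shift [-0.0085  0.      0.1187] rot [-0.0018 -0.01    0.0037]
```

```bash
python3 -m handwheel '[{"x":-0.0085,"y":0,"z":0,"rx":-0.002,"ry":-0.01,"rz":0.004,"grip":0.085},{"x":-0.0085,"y":0,"z":0.03,"rx":-0.002,"ry":-0.01,"rz":0.004,"grip":0.085},{"x":-0.0085,"y":0,"z":0.055,"rx":-0.002,"ry":-0.01,"rz":0.004,"grip":0.085},{"x":-0.0085,"y":0,"z":0.08,"rx":-0.002,"ry":-0.01,"rz":0.004,"grip":0.085},{"x":-0.0085,"y":0,"z":0.1,"rx":-0.002,"ry":-0.01,"rz":0.004,"grip":0.085},{"x":-0.0085,"y":0,"z":0.115,"rx":-0.002,"ry":-0.01,"rz":0.004,"grip":0.085},{"x":-0.0085,"y":0,"z":0.119,"rx":-0.002,"ry":-0.01,"rz":0.004,"grip":0.085},{"x":-0.0085,"y":0,"z":0.119,"rx":-0.002,"ry":-0.01,"rz":0.004,"grip":0.085}]'
python3 -m handwheel '[{"x":0,"y":0,"z":0,"rx":0,"ry":0,"rz":0,"grip":0.075},{"x":0,"y":0,"z":0,"rx":0,"ry":0,"rz":0,"grip":0.068},{"x":0,"y":0,"z":0,"rx":0,"ry":0,"rz":0,"grip":0.062},{"x":0,"y":0,"z":0,"rx":0,"ry":0,"rz":0,"grip":0.05},{"x":0,"y":0,"z":0,"rx":0,"ry":0,"rz":0,"grip":0.05},{"x":0,"y":0,"z":0,"rx":0,"ry":0,"rz":0,"grip":0.05}]' 40
python3 -m handwheel '[{"x":0,"y":0,"z":-0.01,"rx":0,"ry":0,"rz":0,"grip":0.05},{"x":0,"y":0,"z":-0.03,"rx":0,"ry":0,"rz":0,"grip":0.05},{"x":0,"y":0,"z":-0.06,"rx":0,"ry":0,"rz":0,"grip":0.05},{"x":0,"y":0,"z":-0.09,"rx":0,"ry":0,"rz":0,"grip":0.05},{"x":0,"y":0,"z":-0.105,"rx":0,"ry":0,"rz":0,"grip":0.05},{"x":0,"y":0,"z":-0.105,"rx":0,"ry":0,"rz":0,"grip":0.05}]'
python3 -c "
from h import *
go(.602,.05,.105,88.4)"
```

```text
clock: 23.48
tool_pos: [0.4423, 0.0606, 0.0157]
tool_rot: [[-0.931, 0.366, 0.0], [0.366, 0.931, 0.0], [-0.0, 0.0, -1.0]]
ft_force: [-1.1, 0.6, 1.1]
gripper_width: 0.0852
clock: 23.98
tool_pos: [0.4436, 0.0604, 0.017]
tool_rot: [[-0.931, 0.366, 0.003], [0.366, 0.931, -0.0], [-0.003, 0.001, -1.0]]
ft_force: [-1.3, -0.7, 6.2]
gripper_width: 0.0596
clock: 24.48
tool_pos: [0.4461, 0.0605, 0.1258]
tool_rot: [[-0.931, 0.366, 0.01], [0.366, 0.931, -0.001], [-0.01, 0.003, -1.0]]
ft_force: [0.9, 0.6, -1.8]
gripper_width: 0.059
tcp [0.4461 0.0605 0.1258] yaw 68.56 F [ 0.9  0.6 -1.8] w 0.059 t 24.5
shift [-0.1487  0.0472  0.0224] rot [ 0.0015  0.0101 -0.3464]
```

```bash
python3 -m handwheel '[{"x":-0.022,"y":0.007,"z":0,"rx":0,"ry":0,"rz":-0.07,"grip":0.05},{"x":-0.048,"y":0.015,"z":0,"rx":0,"ry":0,"rz":-0.15,"grip":0.05},{"x":-0.075,"y":0.024,"z":0,"rx":0,"ry":0,"rz":-0.23,"grip":0.05},{"x":-0.102,"y":0.032,"z":0,"rx":0,"ry":0.005,"rz":-0.3,"grip":0.05},{"x":-0.13,"y":0.041,"z":0,"rx":0.0015,"ry":0.01,"rz":-0.346,"grip":0.05},{"x":-0.1487,"y":0.047,"z":0.01,"rx":0.0015,"ry":0.01,"rz":-0.346,"grip":0.05},{"x":-0.1487,"y":0.047,"z":0.02,"rx":0.0015,"ry":0.01,"rz":-0.346,"grip":0.05},{"x":-0.1487,"y":0.047,"z":0.02,"rx":0.0015,"ry":0.01,"rz":-0.346,"grip":0.05}]' >/dev/null
python3 -m handwheel '[{"x":0,"y":0,"z":0,"rx":0,"ry":0,"rz":0,"grip":0.05},{"x":0,"y":0,"z":0,"rx":0,"ry":0,"rz":0,"grip":0.05}]' >/dev/null
python3 -c "
from h import *
go(.602,.05,.0775,88.4)"
```

```text
tcp [0.5979 0.0499 0.1027] yaw 88.36 F [-1.1  0.1 -1.9] w 0.0596 t 25.3
shift [-0.0043  0.0002  0.0251] rot [ 0.0001 -0.0087 -0.0006]
```

```bash
python3 -m handwheel '[{"x":-0.0043,"y":0,"z":0.006,"rx":0,"ry":-0.0087,"rz":0,"grip":0.05},{"x":-0.0043,"y":0,"z":0.012,"rx":0,"ry":-0.0087,"rz":0,"grip":0.05},{"x":-0.0043,"y":0,"z":0.017,"rx":0,"ry":-0.0087,"rz":0,"grip":0.05},{"x":-0.0043,"y":0,"z":0.02,"rx":0,"ry":-0.0087,"rz":0,"grip":0.05},{"x":-0.0043,"y":0,"z":0.022,"rx":0,"ry":-0.0087,"rz":0,"grip":0.05},{"x":-0.0043,"y":0,"z":0.024,"rx":0,"ry":-0.0087,"rz":0,"grip":0.05},{"x":-0.0043,"y":0,"z":0.024,"rx":0,"ry":-0.0087,"rz":0,"grip":0.05}]'
python3 -m handwheel '[{"x":0,"y":0,"z":0.0005,"rx":0,"ry":0,"rz":0,"grip":0.05},{"x":0,"y":0,"z":0.001,"rx":0,"ry":0,"rz":0,"grip":0.05},{"x":0,"y":0,"z":0.0015,"rx":0,"ry":0,"rz":0,"grip":0.05},{"x":0,"y":0,"z":0.0015,"rx":0,"ry":0,"rz":0,"grip":0.05}]'
```

```text
clock: 25.9
tool_pos: [0.6018, 0.0498, 0.0783]
tool_rot: [[-1.0, 0.029, -0.0], [0.029, 1.0, 0.0], [0.0, 0.0, -1.0]]
ft_force: [-0.2, -0.3, -1.3]
gripper_width: 0.0596
clock: 26.23
tool_pos: [0.6019, 0.0498, 0.0771]
tool_rot: [[-1.0, 0.029, -0.0], [0.029, 1.0, 0.0], [0.0, 0.0, -1.0]]
ft_force: [-1.6, -1.4, 1.0]
gripper_width: 0.0593
```

Contact has begun (about 3 N). Releasing and rising clear.

```bash
python3 -m handwheel '[{"x":0,"y":0,"z":0.0003,"rx":0,"ry":0,"rz":0,"grip":0.062},{"x":0,"y":0,"z":0,"rx":0,"ry":0,"rz":0,"grip":0.068},{"x":0,"y":0,"z":0,"rx":0,"ry":0,"rz":0,"grip":0.075},{"x":0,"y":0,"z":0,"rx":0,"ry":0,"rz":0,"grip":0.085},{"x":0,"y":0,"z":0,"rx":0,"ry":0,"rz":0,"grip":0.085},{"x":0,"y":0,"z":0,"rx":0,"ry":0,"rz":0,"grip":0.085}]'
python3 -m handwheel '[{"x":0,"y":0,"z":-0.02,"rx":0,"ry":0,"rz":0,"grip":0.085},{"x":0,"y":0,"z":-0.045,"rx":0,"ry":0,"rz":0,"grip":0.085},{"x":0,"y":0,"z":-0.08,"rx":0,"ry":0,"rz":0,"grip":0.085},{"x":0.03,"y":0,"z":-0.11,"rx":0,"ry":0,"rz":0,"grip":0.085},{"x":0.065,"y":0,"z":-0.13,"rx":0,"ry":0,"rz":0,"grip":0.085},{"x":0.1,"y":0,"z":-0.15,"rx":0,"ry":0,"rz":0,"grip":0.085},{"x":0.14,"y":0,"z":-0.15,"rx":0,"ry":0,"rz":0,"grip":0.085},{"x":0.15,"y":0,"z":-0.15,"rx":0,"ry":0,"rz":0,"grip":0.085}]'
python3 -m handwheel '[{"x":0.03,"y":0,"z":0,"rx":0,"ry":0,"rz":0,"grip":0.085},{"x":0.03,"y":0,"z":0,"rx":0,"ry":0,"rz":0,"grip":0.085},{"x":0.03,"y":0,"z":0,"rx":0,"ry":0,"rz":0,"grip":0.085}]' >/dev/null
python3 - <<'E'
from loc import *
im,d,c=cap('top','top1.png'); X=cloud(c,d); z=X[...,2]
for n,y in(('tin1',-.12),('tin2',.05)):
    m=(abs(X[...,0]-.6)<.05)&(abs(X[...,1]-y)<.055)&(z>.098)&(z<.112); q=(abs(X[...,0]-.6)<.02)&(abs(X[...,1]-y)<.02)
    print(n,rect(X[m]),'cake',np.median(z[q]))
m=(abs(X[...,0]-.485)<.06)&(abs(X[...,1]+.394)<.06)&(z>.155)&(z<.175); print('stamp',rect(X[m]),z[m].max())
cap('scene','scene1.png'); go(.45,.05,.25)
E
python3 loc.py | grep -E 'plank \[2|orange|bowl'
```

```text
clock: 26.73
tool_pos: [0.6019, 0.0498, 0.0771]
tool_rot: [[-1.0, 0.028, -0.0], [0.028, 1.0, 0.0], [0.0, 0.0, -1.0]]
ft_force: [0.5, 0.2, 0.0]
gripper_width: 0.0847
clock: 27.4
tool_pos: [0.4465, 0.0546, 0.2277]
tool_rot: [[-1.0, 0.028, -0.003], [0.028, 1.0, 0.0], [0.003, 0.0, -1.0]]
ft_force: [0.5, 1.0, -0.5]
gripper_width: 0.0851
tin1 (array([ 595.9, -119.2]), array([59.6, 60.6]), 87.2) cake 0.08921451160799765
tin2 (array([600.1,  49.8]), array([59.7, 61.5]), 88.9) cake 0.08930073651458437
stamp (array([ 484.5, -392.3]), array([25.4, 26.7]), 10.3) 0.1686915550169844
tcp [0.4175 0.0554 0.2281] yaw 88.4 F [-1.4  0.5  0.8] w 0.0852 t 27.8
shift [-0.0326 -0.0045 -0.022 ] rot [ 0.0001 -0.0012  0.    ]
orange [290. 266.] 400 z 0.038 (array([433.3, -57. ]), array([57.4, 56.8]), 82.3)
plank [240. 154.] 65 z 0.062 (array([744.6,  89.9]), array([14.6, 45.3]), 1.1)
plank [281. 205.] 4839 z 0.06 (array([599.6, -30.4]), array([419.1, 110.9]), 88.3)
bowl [125. 231.] 961 z 0.021 (array([521.4, 404.1]), array([96. , 94.6]), 40.0)
```

View pics/scene1.png

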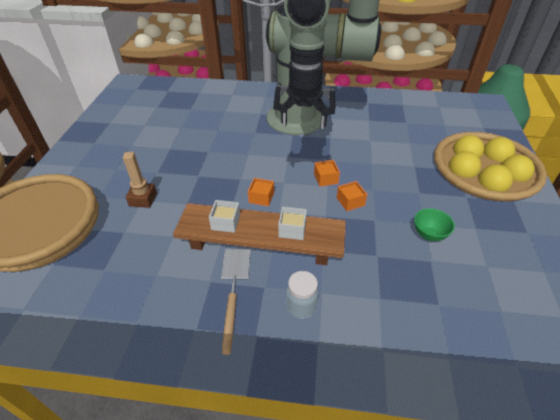

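View pics/top1.png

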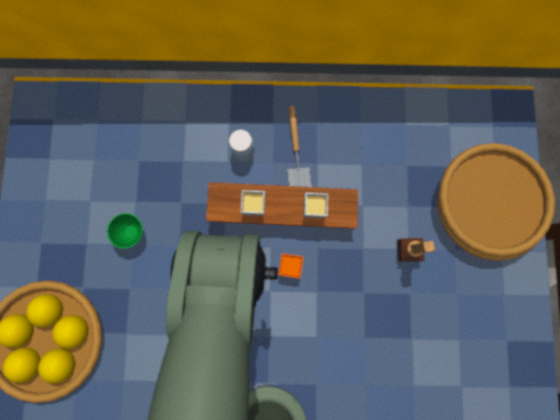

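Both tins are on the plank (top view (316,205) and (253,203)) and the stamp is on its block at (411,248). The bowl, scraper, jar and orange tins are where they were, and the arm is clear. Handing in.

```bash
python3 -c "
from plant import bot
print(bot.hand_in())"
```

```text
the job is handed in; nothing more can be done
None
```

I pressed the cakes in the two silver tins, put the stamp back on its block, set both tins on the plank, and handed the job in at about 28 s; no verdict is reported. The three orange look-alikes were left alone.

- **Cakes:** depth images put both about 8 mm down. The wrist force read about 7–8 N more than with the stamp hanging free, at the readings taken during pressing.
- **Stamp:** it stands upright on its block, 2–3 mm from the middle by the wrist and top cameras.
- **Tins:** both stand upright on the plank, within about 3 mm of its long centre line and 90 mm of its middle.
- **Surroundings:** the bowl measured unmoved. The scraper and jar looked unmoved in the pictures. The gripper was open and clear of everything.

No check failed. The only disagreements were 1–2 mm between cameras, which is about the calibration accuracy. I saw no tin knocked aside during the run.

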